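# Scoop the grinding ball out of the jar

## Robot

A 7-joint arm with a two-finger parallel gripper is mounted at the origin on a cart in front of the work surface, level with it; the furniture and walls round the work are solid. World frame = base frame: x ahead of the robot, y to its left, z up, the work surface at z = 0. Lengths are in m, angles in degrees, forces in N, time in s.
With the tool pointing down it reaches from about 0.425 to 0.875 m from the base axis. Payload 4.7 kg.
Tool frame: the origin (TCP) lies on the front face of the gripper's body, between the roots of the fingers; the fingertips stand 70 mm ahead of it and the grasp point (between the pads) lies 51 mm ahead of it (tip_extent is the distance from the TCP to the fingertips, in m); z points along the fingers, y is the direction in which the jaws open and shut (so a half turn about z gives the same grasp; the last joint's range is limited). The gripper opens to 87 mm and grips with 3 to 60 N. Pads are 19 mm wide; open, the fingers measure 117 mm over their backs; the gripper's body (75 mm by 190 mm) begins 51 mm behind the grasp point.
Start: joints at [-62.561, 18.392, -4.016, 83.108, 1.295, 78.541, -3.26], TCP at [0.291, 0.581, 0.292] pointing down, gripper open.
Joint ranges: [-163.93, 163.93], [-17.29, 119.83], [-79.2, 71.16], [3.27, 140.29], [-89.18, 269.18], [5.43, 117.66], [-154.24, 154.24]. Speed limits (degrees/s): [147.25, 147.25, 180, 180, 180, 180, 180].

## Interface

Orientations are given as [roll, pitch, yaw] about the fixed x, y, z axes, in that order (R = Rz(yaw) Ry(pitch) Rx(roll)).
In Python, from cell import * gives the robot as it stands.
- The arm moves only by the tool carry_out, never from a script. Its argument "increments" is text: rows parted by semicolons, each of 7 numbers parted by spaces: the opening, from 0 (shut) to 1 (fully open), then the shift along the tool's x, y, z in m, then the turn, a rotation vector about the tool's x, y, z in degrees. A call has 1 to 20 rows; each row shifts and turns the pose as measured when the row begins, along the tool's axes as they then stand; what a row does not reach is not made up. A row lasts 1/8 s, in which the tool goes at most 62.5 mm and 10.7 degrees, less where a joint would pass 70% of its speed; a pose out of reach is approached as far as the arm can. A call is refused whole if a number of a shift passes 0.0625 or a number of a turn 10.7, either way. A call with a gripper value outside its range is refused whole. The fingers move at their own pace and stop on an object; "force" is the grip in N (left out, the last holds). Time passes only in rows, so rows that do not move let the fingers close. It gives the time, the measured TCP pose, the force and the opening at its end, in the units of the state.
- get_obs(): the state, without advancing time (a new reading comes with each control period).
- read_camera(name): name is "scene" or "top" or "wrist"; returns a dict with "img" (384x512x3 uint8, blue, green, red), "fx", "fy", "cx", "cy" (pixels), "world_from_camera" (4x4, takes a point from camera to world coordinates). Camera axes: x right, y down, z forward; pixel columns grow to the right and rows downward; lengths in m; the calibration is good to about 2 mm. A picture is of the moment at which its call begins. There is no depth.
- sign_off(): hands the job in, once; it reports no verdict.
Trained networks look in a picture, given as the dict that the camera call returned (one of the last four; its "shot" number tells which), for a name from the list of things; names that differ only in an ending like _2 or _b are one class to them, and where a whole thing is asked for, a point or a joint stands for the part that bears it (a point fixed in the world has none). Each returns a list of dicts, best first, with "confidence" (0 to 1); they miss things now and then, are a little off and sometimes report something else, mostly with a low value. They report only what shows in the picture. A call takes as long as a camera call.
- masks_of(target, picture): "pixels" (384x512 bool, what is visible of it) and "bbox" ([left, top, right, bottom] in pixels, round what is visible of it).
The state is a dict: "time_s": time; "qpos": joint angles; "joint_velocities": joint speeds; "effort": joint torques, N m; "tool_pos": TCP position; "tool_rot": TCP orientation; "force": force on the tool from outside, world axes, zero at the start; "wrist_torque": the same for the moment, N m; "grip_width": finger opening in m.
Only numpy, scipy, OpenCV 4.12 (cv2) and the standard library are available. Lean on these libraries where they do the work, as an engineer would, in place of code of your own. Each camera call takes 0.05 s, during which the arm holds its last target.

## Task

Use the blue-handled scoop to fetch the orange ball out of the open glass jar: put the scoop in tilted nose-down, run its lip under the ball, then bring it upright and lift it out level with the ball in it. Stand the scoop upright on the white bench pad with the ball still in its bowl and let go. Do not touch the ball with the fingers.

Things in the scene. Friction and masses are not known exactly. Their poses are not given: they have to be found in the camera images.
- scoop: Loose steel scoop, 140 g, stands upright. Origin under its base; z up, bowl opens to own -x (at start roughly to the robot). Base x -12 to 20, 42 mm wide; in front a ramp climbs 20 deg to the 42 mm lip at x -34.5, z 8 (nose-down 20 deg, the ramp lies flat). Walls 22 high, 38 apart inside. Handle axis x 16: flat stem, then blue grip 22 x 18 mm, z 78 to 140; pinch it along y near z 110.
- jar: Clear glass jar with a grey floor, fixed to the bench, round, open at the top, 140 mm outside diameter, 80 mm high. Origin: centre of its underside. Inner floor flat at z = 4 mm; inside radius 66 mm up to z = 56 mm, then the shoulder draws in to the mouth, inside radius 54 mm, from z = 70 mm to the rim at 80 mm.
- ball: Orange ceramic grinding ball, diameter 20 mm, 30 g, lying on the floor of the jar, 15 to 40 mm from its middle toward the robot (world -x), at most 8 mm to the side; origin at its centre. It rolls when it is pushed; against the wall of the jar it climbs onto the scoop as the lip is run along the floor to the wall. Grip the scoop hard and keep its lip light on the floor: it can pivot in the fingers.
- pad: Flat square bench pad, white with a blue edge, 150 x 150 x 3 mm, fixed to the bench. Origin: centre of its underside, its top at z = 3 mm.

How it is judged (in metres and radians):
On the way, in this order (a step that is already met when the one before it is completed fails the run):
1. the scoop's bowl is inside the jar, tilted by more than 15 degrees (horizontal distance between scoop and jar below 0.066 m and height (world z) of scoop below 0.07 m and angle between scoop's own z axis and vertical above 0.26 rad), for 0.1 s.
2. the ball is carried in the bowl, clear above the rim of the jar, the scoop within 20 degrees of upright (height (world z) of scoop above 0.085 m and distance between ball and scoop below 0.035 m and angle between scoop's own z axis and vertical below 0.35 rad), for 0.2 s.
At the end, for the whole second after the job is handed in: The scoop stands released on the pad (its origin within the pad's outline), upright within 10 degrees and at rest, and the ball lies at rest in its bowl (x of scoop in the frame of pad between -0.075 and 0.075 m and y of scoop in the frame of pad between -0.075 and 0.075 m and height (world z) of scoop below 0.012 m and angle between scoop's own z axis and vertical below 0.17 rad and distance between ball and scoop below 0.035 m and height (world z) of ball below 0.035 m and contact force between ball and scoop above 0.05 N and linear speed of scoop below 0.02 m/s and linear speed of ball below 0.03 m/s); the robot touches nothing.
It fails at once if the fingers touch the ball (contact force between the fingers and ball above 0.3 N).
It also fails if it takes over 64 s, if anything falls off the work surface, if the arm or the gripper's body presses on something with over 40 N, if the wrist force passes 120 N, or if a joint passes its speed limit or range.

## Working session

There is one attempt and no reset: what is moved stays moved. The work goes in short steps, Python scripts to look and compute and a tool call to move; the robot and the scene stay as the last step left them, time stands still between calls to the robot, and variables do not carry over. Pictures are saved under pics/ and viewed, and the job is handed in when it is done.

Besides the shell and the picture viewer there is one more tool, called as name(argument=value, ...) on one line, values as JSON. carry_out: Moves the arm, as the interface text tells. Its arguments: {"type":"object","properties":{"increments":{"type":"string"},"force":{"type":"number"}},"required":["increments"]}

```bash
ls; mkdir -p pics
python3 - <<'E'
from cell import *
import cv2,numpy as np
o=get_obs(); print({k:np.round(v,4).tolist() for k,v in o.items()})
for n in ["scene","top","wrist"]:
    p=read_camera(n); cv2.imwrite(f"pics/{n}0.png",p["img"])
    print(n,p["fx"],p["fy"],p["cx"],p["cy"],p["shot"]); print(np.round(p["world_from_camera"],4).tolist())
    for t in ["scoop","jar","ball","pad"]:
        print(t,[(round(m["confidence"],2),m["bbox"]) for m in masks_of(t,p)])
E
```

```text
pics
{'time_s': 0.0, 'qpos': [-62.5608, 18.4391, -4.0146, 83.1763, 1.296, 78.54, -3.2589], 'joint_velocities': [-0.0241, -0.0655, -0.0317, -0.0804, 0.0308, 0.1464, -0.0881], 'effort': [-0.0007, -49.1278, -0.4043, -31.2532, -0.0639, 0.0437, 0.0002], 'tool_pos': [0.2912, 0.5806, 0.2911], 'tool_rot': [-179.8899, 0.0071, 153.371], 'force': [0.0787, 0.0704, 0.0372], 'wrist_torque': [0.0257, -0.0163, -0.0366], 'grip_width': 0.0871}
scene 368.1481631193432 368.1481631193432 252.84243155226736 190.77733108551172 1
[[0.8028, -0.2365, 0.5474, 0.047], [-0.5957, -0.3582, 0.7189, -0.3615], [0.0261, -0.9032, -0.4284, 0.4181], [0.0, 0.0, 0.0, 1.0]]
scoop [(0.59, [270.3, 179.4, 307.5, 252.0])]
jar [(0.8, [189.7, 150.7, 239.8, 196.9])]
ball []
pad [(0.65, [222.9, 192.5, 309.5, 236.9])]
top 464.6446300691367 464.6446300691367 242.47976202320808 187.02265406041295 2
[[0.0193, -0.9816, 0.1898, 0.334], [-0.9998, -0.0196, 0.0004, 0.2454], [0.0034, -0.1898, -0.9818, 0.8942], [0.0, 0.0, 0.0, 1.0]]
scoop [(0.59, [312.4, 171.9, 344.6, 218.5])]
jar [(0.95, [111.7, 140.3, 192.4, 220.7])]
ball [(0.49, [145.8, 188.2, 156.2, 192.5])]
pad [(0.66, [210.5, 136.6, 295.1, 218.0])]
wrist 288.98638024839926 288.98638024839926 256.644748988282 191.85404698085904 3
[[0.4478, 0.8595, 0.2464, 0.2231], [0.8941, -0.4305, -0.1231, 0.6141], [0.0003, 0.2754, -0.9613, 0.3844], [0.0, 0.0, 0.0, 1.0]]
scoop []
jar [(0.96, [187.5, 299.0, 256.6, 321.1])]
ball []
pad []
```

Run:
```python
import cv2
t=cv2.imread("pics/top0.png"); s=cv2.imread("pics/scene0.png")
cv2.imwrite("pics/top0z.png",cv2.resize(t[120:240,90:360],None,fx=2.9,fy=2.9,interpolation=cv2.INTER_CUBIC))
cv2.imwrite("pics/scene0z.png",cv2.resize(s[130:270,150:350],None,fx=4,fy=4,interpolation=cv2.INTER_CUBIC))
```

```text
(no output)
```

View pics/top0.png

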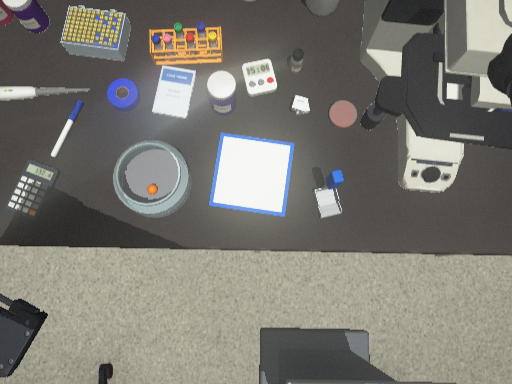

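View pics/wrist0.png

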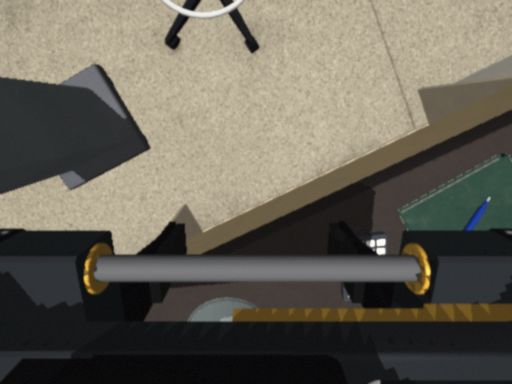

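```bash
sleep 1
```

```text
(no output)
```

View pics/top0z.png

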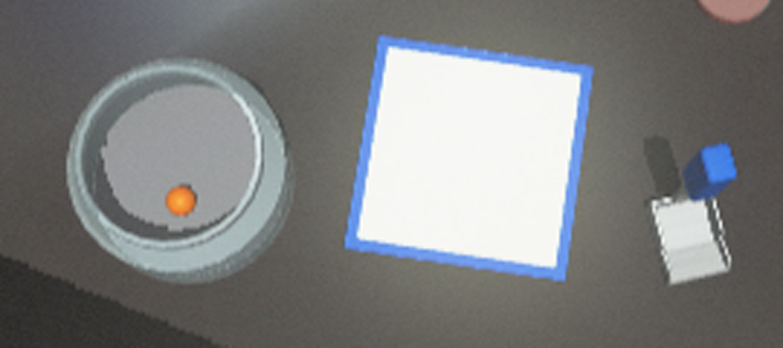

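View pics/scene0z.png

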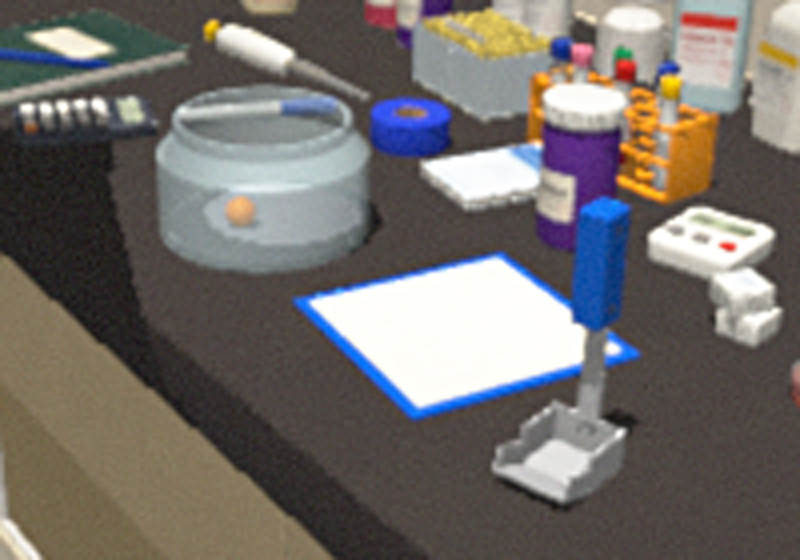

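View pics/scene0.png

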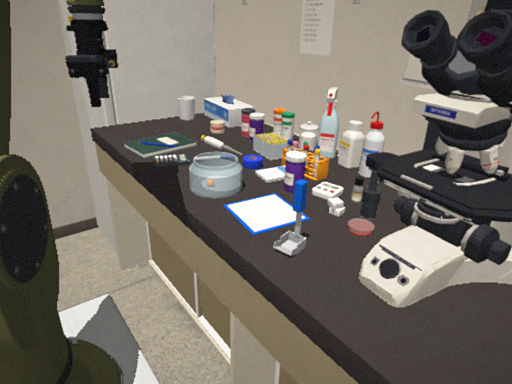

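```bash
cat > h.py <<'E'
from cell import *
import cv2,numpy as np
from scipy.optimize import least_squares
from scipy.spatial.transform import Rotation as R
def ray(p,u,v,z):
    M=np.array(p["world_from_camera"]);d=M[:3,:3]@np.array([(u-p["cx"])/p["fx"],(v-p["cy"])/p["fy"],1]);o=M[:3,3]
    return o+d*(z-o[2])/d[2]
def proj(p,X):
    M=np.array(p["world_from_camera"]);X=np.atleast_2d(X);c=(X-M[:3,3])@M[:3,:3]
    return np.c_[p["fx"]*c[:,0]/c[:,2]+p["cx"],p["fy"]*c[:,1]/c[:,2]+p["cy"]]
def cen(m):
    ys,xs=np.nonzero(m["pixels"]);return xs.mean(),ys.mean()
E
python3 - <<'E'
from h import *
t=read_camera("top")
for n in ["pad","scoop","ball","jar"]:
    m=masks_of(n,t)
    if not m: print(n,"none");continue
    m=m[0]
    print(n,m["confidence"],cen(m),int(m["pixels"].sum()))
    if n=="ball": print(ray(t,*cen(m),0.014))
    if n=="pad":
        r=cv2.minAreaRect(np.argwhere(m["pixels"])[:,::-1].astype(np.float32)); b=cv2.boxPoints(r); print(b); q=np.array([ray(t,*c,0.003) for c in b]);print(q,q.mean(0))
    if n=="jar":
        c=cv2.fitEllipse(max(cv2.findContours(m["pixels"].astype(np.uint8),0,1)[0],key=len)); print(c)
# orange blob
img=t["img"].astype(int);o=(img[...,2]>180)&(img[...,1]<150)&(img[...,0]<80);o[:, :110]=0;o[:,200:]=0;o[:140]=0;o[225:]=0
ys,xs=np.nonzero(o);print("orange",xs.mean(),ys.mean(),len(xs),ray(t,xs.mean(),ys.mean(),0.014))
z=t["img"]
cv2.imwrite("pics/t1scoop.png",cv2.resize(z[160:225,300:360],None,fx=9,fy=9,interpolation=cv2.INTER_CUBIC))
cv2.imwrite("pics/t1jar.png",cv2.resize(z[135:225,105:200],None,fx=6,fy=6,interpolation=cv2.INTER_CUBIC))
s=read_camera("scene")
cv2.imwrite("pics/s1scoop.png",cv2.resize(s["img"][172:258,260:320],None,fx=6.9,fy=6.9,interpolation=cv2.INTER_CUBIC))
E
```

```text
pad 0.95 (np.float64(251.63357531760437), np.float64(174.72304900181487)) 5510
[[208.55745 205.28365]
 [219.52321 132.17851]
 [295.41565 143.56236]
 [284.4499  216.6675 ]]
[[0.46893148 0.31082071 0.003     ]
 [0.61700945 0.29380705 0.003     ]
 [0.5964774  0.14213231 0.003     ]
 [0.44962941 0.16364673 0.003     ]] [0.53301194 0.2276017  0.003     ]
scoop 0.73 (np.float64(328.9617547806524), np.float64(195.17997750281214)) 889
ball 0.51 (np.float64(151.94505494505495), np.float64(189.47252747252747)) 91
[0.49587801 0.42003555 0.014     ]
jar 0.69 (np.float64(152.16432225063937), np.float64(178.32800511508952)) 4692
((152.12326049804688, 178.47210693359375), (75.74879455566406, 78.39356231689453), 119.71530151367188)
orange 151.87272727272727 188.8181818181818 55 [0.49715686 0.42024694 0.014     ]
```

View pics/t1scoop.png

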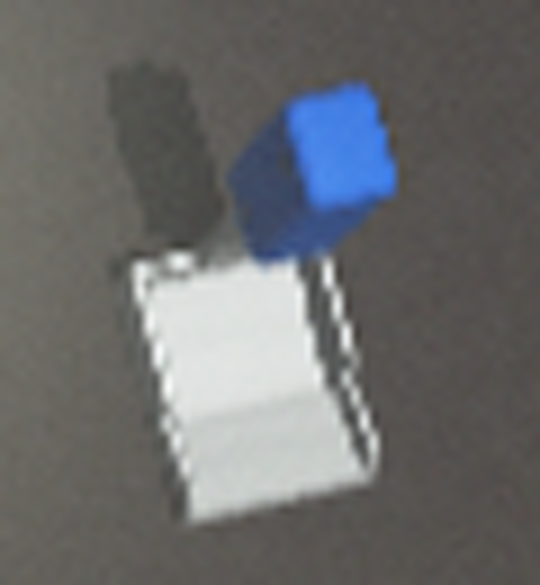

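View pics/t1jar.png

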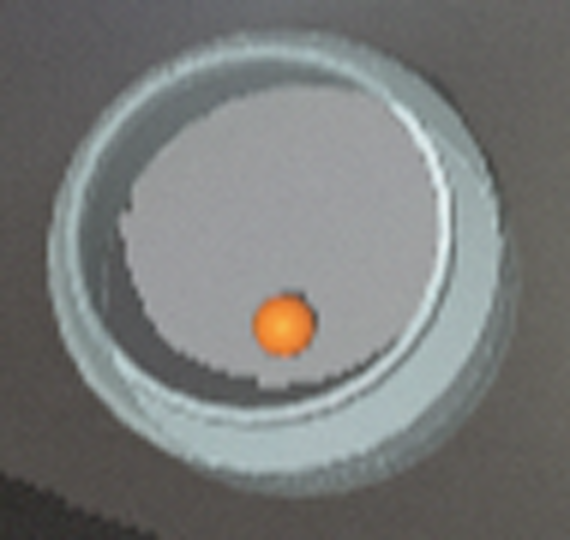

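View pics/s1scoop.png

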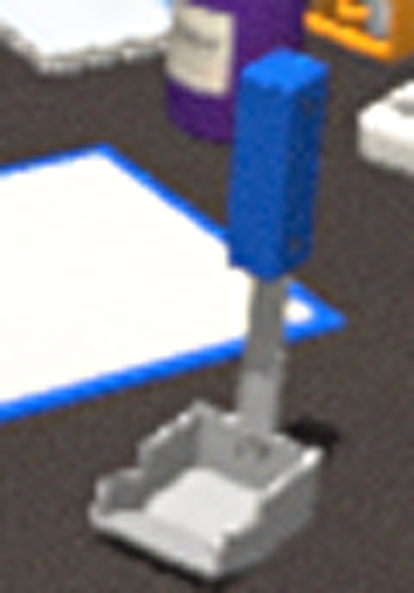

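```bash
cat > fit0.py <<'E'
from h import *
from scipy.optimize import minimize
t=read_camera("top");s=read_camera("scene")
T=lambda a:np.array([[300+(u+.5)/9-.5,160+(v+.5)/9-.5] for u,v in a])
S=lambda a:np.array([[260+(u+.5)/6.9-.5,172+(v+.5)/6.9-.5] for u,v in a])
Xt=np.array([[-34.5,21,8],[-34.5,-21,8],[5,9,140],[27,9,140],[27,-9,140],[5,-9,140]])/1e3
ut=T([(187,523),(372,482),(310,208),(288,105),(362,85),(397,185)])
Xs=np.array([[-34.5,21,8],[-34.5,-21,8],[5,9,140],[27,9,140],[27,-9,140],[5,-9,140]])/1e3
us=S([(92,512),(213,578),(245,65),(287,48),(328,65),(280,85)])
def W(q,X): c,s_=np.cos(q[2]),np.sin(q[2]);return X@np.array([[c,-s_,0],[s_,c,0],[0,0,1]]).T+[q[0],q[1],0]
def f(q): return np.r_[(proj(t,W(q,Xt))-ut).ravel(),(proj(s,W(q,Xs))-us).ravel()]
r=least_squares(f,[.5,.07,.2],loss="soft_l1");print("scoop",r.x,np.degrees(r.x[2]));print(np.round(f(r.x).reshape(-1,2),1).tolist())
a=np.linspace(0,2*np.pi,60)
def pts(c,prof): return np.concatenate([np.c_[c[0]+rr*np.cos(a),c[1]+rr*np.sin(a),0*a+z] for rr,z in prof])
prof=[(.07,0),(.07,.056),(.058,.07),(.058,.08)]
def sil(p,X):
    m=np.zeros((384,512),np.uint8);h=cv2.convexHull((proj(p,X)*16).astype(np.int32));cv2.fillConvexPoly(m,h,1,shift=4);return m.astype(bool)
for p in (t,s):
    m=masks_of("jar",p)[0]["pixels"]; m=sum(cv2.drawContours(np.zeros(m.shape,np.uint8),[cv2.convexHull(np.argwhere(m)[:,::-1].astype(np.int32))],-1,1,-1) for _ in [0]).astype(bool)
    g=minimize(lambda c:(sil(p,pts(c,prof))^m).sum(),[.52,.42],method="Nelder-Mead",options=dict(initial_simplex=[[.52,.42],[.54,.42],[.52,.44]]))
    print("jar",g.x,g.fun,m.sum())
    p["j"]=g.x
def edges(p,c,im):
    for rr,z in [(.054,.08),(.07,.03),(.066,.004)]:
        cv2.polylines(im,[np.round((proj(p,pts(c,[(rr,z)]))+.5)*6*16-8).astype(np.int32)],True,(0,0,255),1,shift=4)
J=(t["j"]+s["j"])/2
b=masks_of("ball",s);print("ball scene",[(cen(m),ray(s,*cen(m),.014)) for m in b[:1]])
im=cv2.resize(t["img"],None,fx=6,fy=6,interpolation=cv2.INTER_CUBIC);edges(t,J,im);cv2.imwrite("pics/ov_t.png",im[130*6:225*6,100*6:205*6])
im=cv2.resize(s["img"],None,fx=6,fy=6,interpolation=cv2.INTER_CUBIC);edges(s,J,im);cv2.imwrite("pics/ov_s.png",im[140*6:205*6,180*6:250*6])
print(J)
# pad corners in scene
m=masks_of("pad",s);
if m: print("pad scene",ray(s,*cen(m[0]),.003))
E
python3 fit0.py
```

```text
scoop [0.48697932 0.08463874 0.25057768] 14.357043271626836
[[-0.6, 0.0], [-0.1, -0.4], [-0.2, 0.3], [-1.3, -0.8], [0.9, -1.0], [0.6, 0.5], [-0.4, 1.6], [-0.2, 0.3], [-1.5, 0.8], [-1.2, -0.2], [0.9, -0.1], [1.6, 0.6]]
jar [0.51290096 0.41576243] 141.0 4749
jar [0.51585443 0.42130744] 53.0 2221
ball scene []
[0.5143777  0.41853494]
pad scene [0.55132937 0.48229217 0.003     ]
```

View pics/ov_t.png

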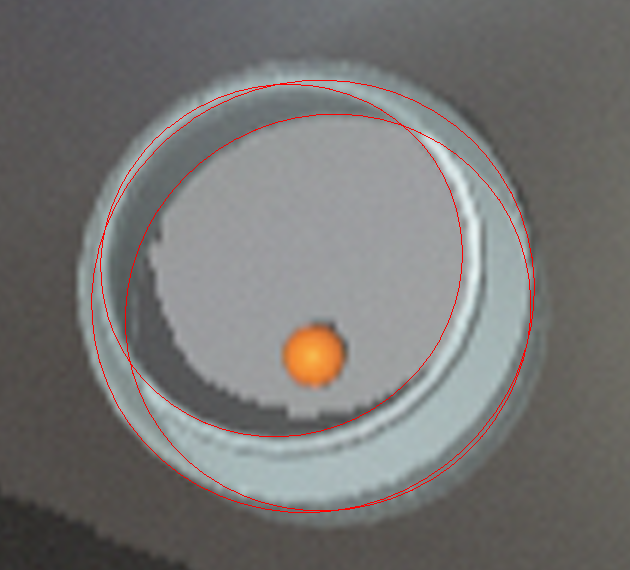

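View pics/ov_s.png

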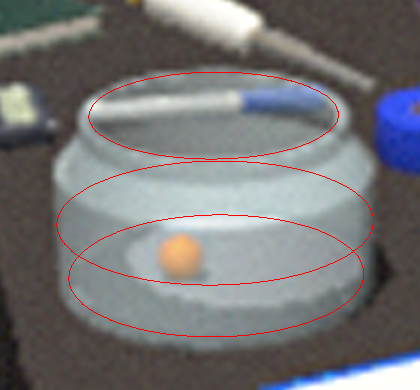

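```bash
cat >> h.py <<'E'
def pose(o=None):
    o=o or get_obs(); return np.array(o["tool_pos"]),R.from_euler("xyz",o["tool_rot"],degrees=True)
def plan(p1,r1,n,op,p0=None,r0=None,dec=4):
    if p0 is None: p0,r0=pose()
    d=(r0.inv()*r1).as_rotvec(); rows=[];pp,rr=np.array(p0),r0
    for i in range(1,n+1):
        rt=r0*R.from_rotvec(d*i/n); pt=p0+(np.array(p1)-p0)*i/n
        sh=np.round(rr.inv().apply(pt-pp),dec); tu=np.round((rr.inv()*rt).as_rotvec(degrees=True),1)
        pp=pp+rr.apply(sh); rr=rr*R.from_rotvec(tu,degrees=True)
        rows.append(" ".join(f"{x:g}" for x in [op,*(sh+0),*(tu+0)]))
    print("; ".join(rows)); print("end",np.round(pp,4),np.round(rr.as_euler("xyz",degrees=True),1))
    return pp,rr
def down(yaw,tilt=0): # tool yaw; tilt = nose-down scoop tilt (deg)
    # scoop yaw s = yaw-180 ; scoop R = Rz(s) Ry(-tilt)
    return R.from_euler("z",yaw-180,degrees=True)*R.from_euler("y",-tilt,degrees=True)*R.from_euler("z",180,degrees=True)*R.from_euler("x",180,degrees=True)
def st():
    o=get_obs();print({k:np.round(o[k],4).tolist() for k in ["time_s","tool_pos","tool_rot","force","wrist_torque","grip_width","qpos"]})
E
python3 - <<'E'
from h import *
t=read_camera("scene")
print(ray(t,180+181/6,140+257/6,.014))
plan([.5025,.0886,.24],down(194.4),12,1)
E
```

```text
[0.49765998 0.41898385 0.014     ]
1 -0.0341 -0.0288 0.0044 0 0 -3.4; 1 -0.0324 -0.0308 0.0043 0 0 -3.4; 1 -0.0304 -0.0326 0.0044 0 0 -3.5; 1 -0.0285 -0.0344 0.0043 0 0 -3.4; 1 -0.0263 -0.0361 0.0044 0 0 -3.4; 1 -0.0241 -0.0376 0.0043 0 0 -3.4; 1 -0.0219 -0.0389 0.0044 0 0 -3.4; 1 -0.0196 -0.0401 0.0043 0 0 -3.5; 1 -0.017 -0.0413 0.0044 0 0 -3.4; 1 -0.0146 -0.0422 0.0044 0 0 -3.4; 1 -0.012 -0.043 0.0043 0 0 -3.4; 1 -0.0094 -0.0437 0.0044 0 0 -3.4
end [0.5025 0.0885 0.24  ] [ 180.     0.  -165.6]
```

carry_out(increments="1 -0.034 -0.029 0.004 0 0 -3.4; 1 -0.032 -0.031 0.004 0 0 -3.4; 1 -0.03 -0.033 0.004 0 0 -3.4; 1 -0.028 -0.034 0.004 0 0 -3.4; 1 -0.026 -0.036 0.004 0 0 -3.4; 1 -0.024 -0.038 0.004 0 0 -3.4; 1 -0.022 -0.039 0.004 0 0 -3.4; 1 -0.02 -0.04 0.004 0 0 -3.4; 1 -0.017 -0.041 0.004 0 0 -3.4; 1 -0.015 -0.042 0.004 0 0 -3.4; 1 -0.012 -0.043 0.004 0 0 -3.4; 1 -0.009 -0.044 0.004 0 0 -3.4")

```text
time_s: 2.9
tool_pos: [0.5115, 0.0803, 0.2436]
tool_rot: [179.7, 0.4, -164.0]
force: [0.3, 0.7, 0.3]
grip_width: 0.0868
```

Run:
```python
from h import *
st()
w=read_camera("wrist");cv2.imwrite("pics/w2.png",w["img"]);print(np.round(w["world_from_camera"],3).tolist())
plan([.5025,.0886,.24],down(194.4),6,1)
```

```text
{'time_s': 2.9, 'tool_pos': [0.5115, 0.0803, 0.2436], 'tool_rot': [179.7158, 0.3773, -163.9722], 'force': [0.2843, 0.6578, 0.277], 'wrist_torque': [0.044, 0.0473, 0.0645], 'grip_width': 0.0868, 'qpos': [-28.4084, 3.6224, 17.4591, 106.368, -1.494, 69.8314, 95.5543]}
[[-0.277, 0.922, 0.27, 0.438], [0.961, 0.264, 0.083, 0.058], [0.005, 0.282, -0.959, 0.335], [0.0, 0.0, 0.0, 1.0]]
1 0.001 0.003 0.0005 0 0.1 0.2; 1 0.0011 0.0031 0.0006 0 0 0.2; 1 0.0011 0.003 0.0005 0 0.1 0.2; 1 0.001 0.0031 0.0006 0 0.1 0.2; 1 0.0011 0.003 0.0005 0 0 0.3; 1 0.0011 0.003 0.0005 0 0.1 0.2
end [0.5025 0.0886 0.24  ] [-180.    -0.  -165.6]
```

View pics/w2.png

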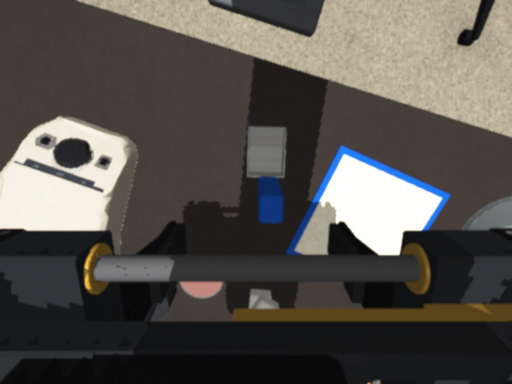

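Run:
```python
from h import *
w=read_camera("wrist")
im=cv2.resize(w["img"][110:240,220:320],None,fx=4.6,fy=4.6,interpolation=cv2.INTER_CUBIC)
def W(q,X): return R.from_euler("z",q[2],degrees=True).apply(X)+[q[0],q[1],0]
X=np.array([[-34.5,21,8],[-34.5,-21,8],[20,-21,0],[20,21,0],[5,9,140],[27,9,140],[27,-9,140],[5,-9,140],[5,9,78],[5,-9,78]])/1e3
u=proj(w,W([.487,.0846,14.36],X));print(np.round(u,1).tolist())
im2=cv2.convertScaleAbs(im,alpha=2)
cv2.imwrite("pics/w2raw.png",im2)
for a in ([0,1],[1,2],[2,3],[3,0],[4,5],[5,6],[6,7],[7,4],[8,9],[4,8],[7,9]):
    q=((u[a]-[220,110]+.5)*4.6*16).astype(int);cv2.line(im2,q[0].tolist(),q[1].tolist(),(0,255,0),1,shift=4)
cv2.imwrite("pics/w2z.png",np.hstack([cv2.imread("pics/w2raw.png")[:, 100:400],im2[:,100:400]]))
```

```text
[[293.6, 126.5], [255.6, 125.6], [254.6, 172.3], [290.0, 173.1], [296.3, 195.6], [294.4, 224.5], [269.7, 223.9], [270.8, 195.0], [287.3, 175.5], [267.6, 175.1]]
```

View pics/w2z.png

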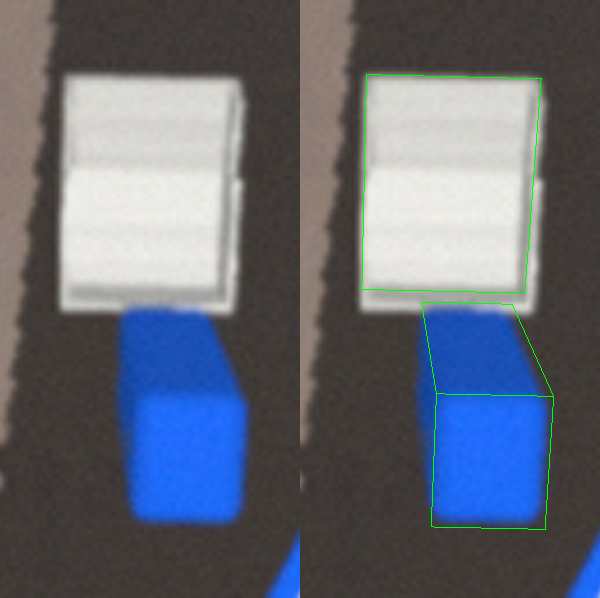

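Run:
```python
from h import *
pp,rr=plan([.5028,.088,.22],down(194),2,1)
plan([.5028,.088,.161],down(194),6,1,pp,rr)
```

```text
1 0.003 0.0073 0.0117 0.1 0.2 0.7; 1 0.0031 0.0073 0.0117 0 0.1 0.7
end [0.5028 0.088  0.22  ] [ 180.    0. -166.]
1 0 0 0.0098 0 0 0; 1 0 0 0.0099 0 0 0; 1 0 0 0.0098 0 0 0; 1 0 0 0.0098 0 0 0; 1 0 0 0.0098 0 0 0; 1 0 0 0.0099 0 0 0
end [0.5028 0.088  0.161 ] [ 180.    0. -166.]
```

carry_out(increments="1 0.003 0.0075 0.004 0.1 0.2 1; 1 0.003 0.0075 0.004 0 0.1 1; 1 0 0 0 0 0 0; 1 0 0 0.005 0 0 0")

```text
time_s: 3.5
tool_pos: [0.5012, 0.0929, 0.23]
tool_rot: [179.9, 0.0, -166.5]
force: [-0.5, -0.8, 0.5]
grip_width: 0.0869
```

Run:
```python
from h import *
st()
plan([.5028,.088,.161],down(194),6,1)
```

```text
{'time_s': 3.5, 'tool_pos': [0.5012, 0.0929, 0.23], 'tool_rot': [179.8986, 0.0485, -166.4592], 'force': [-0.4647, -0.7662, 0.4865], 'wrist_torque': [0.0549, 0.0194, 0.0009], 'grip_width': 0.0869, 'qpos': [-29.4598, 3.4566, 16.6834, 108.1449, -1.1756, 68.5006, 91.1658]}
1 -0.0001 -0.0009 0.0115 0 0 -0.1; 1 0 -0.0008 0.0115 0 0 -0.1; 1 -0.0001 -0.0009 0.0115 0.1 0 0; 1 -0.0001 -0.0009 0.0115 0 0 -0.1; 1 0 -0.0008 0.0115 0 0 -0.1; 1 -0.0001 -0.0009 0.0115 0 0 -0.1
end [0.5028 0.088  0.161 ] [ 180.    0. -166.]
```

carry_out(increments="1 0 -0.002 0.01 0 0 0; 1 0 -0.0015 0.01 0 0 -0.2; 1 0 -0.001 0.01 0 0 -0.2; 1 0 0 0.01 0 0 -0.1; 1 0 0 0.01 0 0 0; 1 0 0 0 0 0 0; 1 0 0 0 0 0 0")

```text
time_s: 4.38
tool_pos: [0.5016, 0.0881, 0.1751]
tool_rot: [179.9, -0.1, -165.9]
force: [0.4, 0.2, -0.1]
grip_width: 0.087
```

Run:
```python
from h import *
st()
plan([.5028,.088,.161],down(194),3,1)
```

```text
{'time_s': 4.375, 'tool_pos': [0.5016, 0.0881, 0.1751], 'tool_rot': [179.9297, -0.0864, -165.9177], 'force': [0.4016, 0.2436, -0.0776], 'wrist_torque': [0.0657, 0.0128, 0.0125], 'grip_width': 0.087, 'qpos': [-28.8091, 6.6385, 16.934, 111.6096, -2.2585, 62.1446, 93.1588]}
1 -0.0004 -0.0001 0.0047 0 0 0; 1 -0.0003 -0.0002 0.0047 0 -0.1 0.1; 1 -0.0004 -0.0001 0.0047 0.1 0 0
end [0.5028 0.088  0.161 ] [-180.    0. -166.]
```

carry_out(increments="1 -0.0004 0 0.0047 0 0 0; 1 -0.0004 0 0.0047 0 0 0; 1 -0.0004 0 0.004 0 0 0; 0.3 0 0 0 0 0 0; 0.3 0 0 0 0 0 0; 0.3 0 0 0 0 0 0; 0.3 0 0 0 0 0 0", force=10)

```text
time_s: 5.25
tool_pos: [0.5035, 0.0887, 0.1617]
tool_rot: [179.9, 0.0, -165.9]
force: [-0.7, -0.9, 0.1]
grip_width: 0.0551
```

Run:
```python
from h import *
st()
w=read_camera("wrist");s=read_camera("scene")
im=np.hstack([cv2.resize(w["img"][110:260,180:330],(400,400)),cv2.resize(s["img"][165:265,240:340],(400,400),interpolation=cv2.INTER_CUBIC)]);cv2.imwrite("pics/g3.png",im)
```

```text
{'time_s': 5.25, 'tool_pos': [0.5035, 0.0887, 0.1617], 'tool_rot': [179.9156, 0.028, -165.9041], 'force': [-0.7486, -0.8951, 0.0827], 'wrist_torque': [0.0952, 0.0379, -0.0217], 'grip_width': 0.0551, 'qpos': [-28.6956, 7.6937, 16.9171, 112.177, -2.6646, 60.4602, 93.4871]}
```

View pics/g3.png

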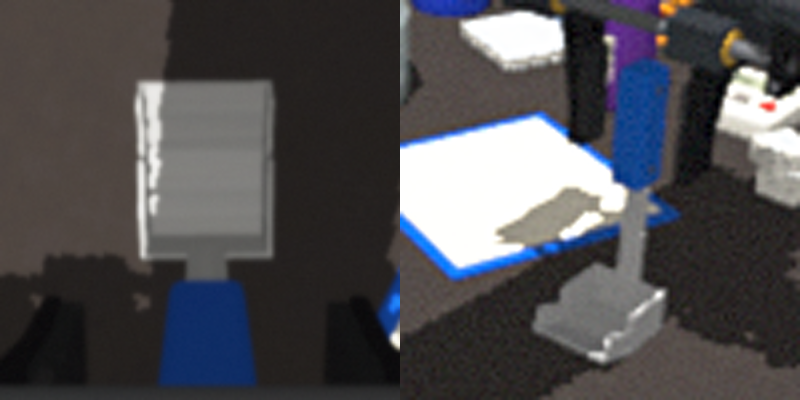

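carry_out(increments="0.24 0 0 0 0 0 0; 0.24 0 0 0 0 0 0; 0.24 0 0 0 0 0 0; 0.24 0 0 0 0 0 0; 0 0 0 0 0 0 0; 0 0 0 0 0 0 0; 0 0 0 0 0 0 0", force=10)

```text
time_s: 6.22
tool_pos: [0.5035, 0.0887, 0.1618]
tool_rot: [179.9, 0.0, -165.9]
force: [-0.7, -0.4, 0.1]
grip_width: 0.0178
```

carry_out(increments="0 0 0 0 0 0 0; 0 0 0 0 0 0 0; 0 0 0 0 0 0 0", force=60)

```text
time_s: 6.6
tool_pos: [0.5035, 0.0888, 0.1618]
tool_rot: [179.9, 0.0, -165.9]
force: [0.3, 0.5, -0.1]
grip_width: 0.018
```

Run:
```python
from h import *
st()
w=read_camera("wrist");s=read_camera("scene")
im=np.hstack([cv2.resize(w["img"][110:260,180:330],(400,400)),cv2.resize(s["img"][165:265,240:340],(400,400),interpolation=cv2.INTER_CUBIC)]);cv2.imwrite("pics/g4.png",im)
```

```text
{'time_s': 6.6, 'tool_pos': [0.5035, 0.0888, 0.1618], 'tool_rot': [179.9114, 0.038, -165.8987], 'force': [0.3168, 0.5341, -0.0989], 'wrist_torque': [0.0515, -0.0119, -0.0347], 'grip_width': 0.018, 'qpos': [-28.6985, 7.6866, 16.9133, 112.1737, -2.6669, 60.4603, 93.487]}
```

View pics/g4.png

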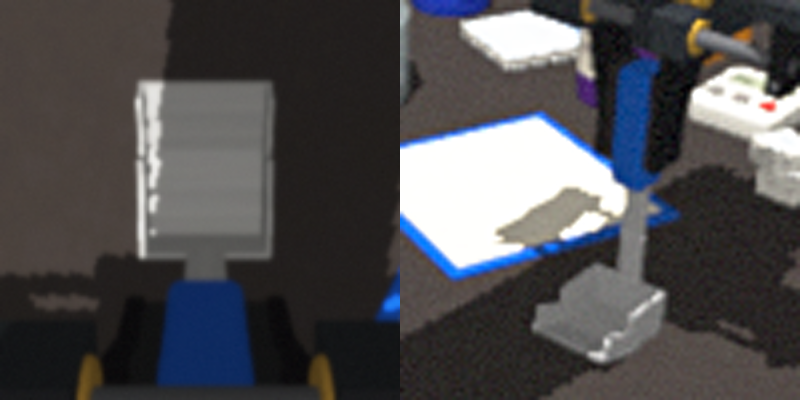

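Run:
```python
from h import *
w=read_camera("wrist");p,r=pose()
for u,v,z in [(137,82,.008),(272,82,.008),(141,258,.022),(271,258,.022),(140,156,.0),(270,156,.0)]:
    X=ray(w,180+u/2.667-.3,110+v/2.667-.3,z); print(np.round(r.inv().apply(X-p)*1e3,1))
# lift plan: to carry above: z 0.29, then to above jar
```

```text
[ 51.  -22.  153.8]
[ 51.   20.6 153.8]
[ -2.9 -20.9 139.8]
[ -2.9  20.4 139.9]
[ 25.6 -22.3 161.8]
[ 25.6  21.2 161.8]
```

```bash
cat >> h.py <<'E'
OFF=np.array([.0167,-.0004,.1618])
def tcp(o,yaw=0,tilt=0):
    r=down(yaw+180,tilt); return np.array(o)-r.apply(OFF),r
def scoop():
    p,r=pose(); o=p+r.apply(OFF); rs=r*(R.from_euler("z",180,degrees=True)*R.from_euler("x",180,degrees=True)).inv()
    z=rs.apply([0,0,1]); x=rs.apply([1,0,0]); return o,np.degrees(np.arctan2(x[1],x[0])),np.degrees(np.arcsin(-z[0]*np.cos(0))),rs
def ss():
    o,y,t,rs=scoop(); lip=o+rs.apply([-.0345,0,.008]); ob=get_obs()
    print("scoop o",np.round(o,4),"yaw %.1f tilt %.2f"%(y,t),"lip",np.round(lip,4),"F",np.round(ob["force"],1),"M",np.round(ob["wrist_torque"],2),"t",round(ob["time_s"],2),"g",round(ob["grip_width"],4))
E
python3 - <<'E'
from h import *
ss()
p,r=pose()
pp,rr=plan(p+[0,0,.14],r,6,0)
plan(*tcp([.529,.4185,.14],0,0),12,0,pp,rr)
E
```

```text
scoop o [0.4875 0.0846 0.    ] yaw 14.1 tilt 0.02 lip [0.454  0.0762 0.008 ] F [-0.1 -0.1  0.1] M [0.06 0.06 0.01] t 6.75 g 0.0179
0 0 0 -0.0233 0 0 0; 0 0 0.0001 -0.0234 0 0 0; 0 -0.0001 0 -0.0233 0 0 0; 0 0 0 -0.0233 0 0 0; 0 0 0.0001 -0.0234 0 0 0; 0 0 0 -0.0233 0 0 0
end [0.5035 0.0888 0.3018] [ 179.9    0.  -165.9]
0 -0.0101 0.0258 0 0 0 1.2; 0 -0.0096 0.0261 0.0001 0 0 1.2; 0 -0.009 0.0262 0 0 0 1.1; 0 -0.0085 0.0264 0.0001 0 0 1.2; 0 -0.008 0.0266 0 0 0 1.2; 0 -0.0074 0.0267 0.0001 0 0 1.2; 0 -0.0068 0.0269 0 0.1 0 1.1; 0 -0.0063 0.027 0 0 0 1.2; 0 -0.0058 0.0271 0 0 0 1.2; 0 -0.0052 0.0272 0 0 0 1.2; 0 -0.0046 0.0274 0.0001 0 0 1.1; 0 -0.0041 0.0274 0 0 0 1.2
end [0.5457 0.4189 0.3018] [-180.    0. -180.]
```

carry_out(increments="0 0 0 -0.015 0 0 0; 0 0 0 -0.023 0 0 0; 0 0 0 -0.023 0 0 0; 0 0 0 -0.023 0 0 0; 0 0 0 -0.023 0 0 0; 0 0 0 -0.02 0 0 0; 0 -0.01 0.024 0 0 0 1.2; 0 -0.0095 0.026 0 0 0 1.2; 0 -0.009 0.026 0 0 0 1.2; 0 -0.0085 0.026 0 0 0 1.2; 0 -0.008 0.0265 0 0 0 1.2; 0 -0.0075 0.0265 0 0 0 1.2; 0 -0.007 0.027 0 0 0 1.2; 0 -0.006 0.027 0 0 0 1.2; 0 -0.006 0.027 0 0 0 1.2; 0 -0.005 0.02 0 0 0 1.2; 0 -0.004 0.015 0 0 0 1.2; 0 0 0 0 0 0 0", force=60)

```text
time_s: 9.0
tool_pos: [0.5462, 0.3746, 0.3089]
tool_rot: [179.8, 0.5, -179.8]
force: [0.4, -0.3, -1.9]
grip_width: 0.0174
```

Run:
```python
from h import *
ss();st()
w=read_camera("wrist");s=read_camera("scene");t=read_camera("top")
cv2.imwrite("pics/w5.png",w["img"])
im=np.hstack([cv2.resize(t["img"][130:230,100:200],(400,400),interpolation=cv2.INTER_CUBIC),cv2.resize(s["img"][100:210,160:270],(400,400),interpolation=cv2.INTER_CUBIC)]);cv2.imwrite("pics/g5.png",im)
plan(*tcp([.529,.4185,.12],0,20),10,0)
```

```text
scoop o [0.5308 0.3749 0.147 ] yaw 0.2 tilt 0.48 lip [0.4963 0.3747 0.1547] F [ 0.4 -0.3 -1.9] M [ 0.08  0.12 -0.01] t 9.0 g 0.0174
{'time_s': 9.0, 'tool_pos': [0.5462, 0.3746, 0.3089], 'tool_rot': [179.7622, 0.4833, -179.8375], 'force': [0.3688, -0.2806, -1.8993], 'wrist_torque': [0.0761, 0.1168, -0.0056], 'grip_width': 0.0174, 'qpos': [-43.4401, 19.0547, 8.6662, 80.6116, -2.7785, 80.0145, 55.3777]}
0 0.0058 0.0047 0.0031 0 -1.9 0; 0 0.0059 0.0046 0.0029 0 -2 0; 0 0.0059 0.0047 0.0027 0.1 -1.9 0; 0 0.0061 0.0046 0.0025 0 -2 0; 0 0.0061 0.0047 0.0023 0 -1.9 0; 0 0.0063 0.0046 0.0021 0 -2 0; 0 0.0062 0.0047 0.0018 0 -1.9 0; 0 0.0064 0.0046 0.0017 0 -2 0; 0 0.0064 0.0047 0.0014 0.1 -1.9 0; 0 0.0064 0.0047 0.0012 0 -2 0
end [0.4894 0.4189 0.2778] [-180.   20.  180.]
```

View pics/w5.png

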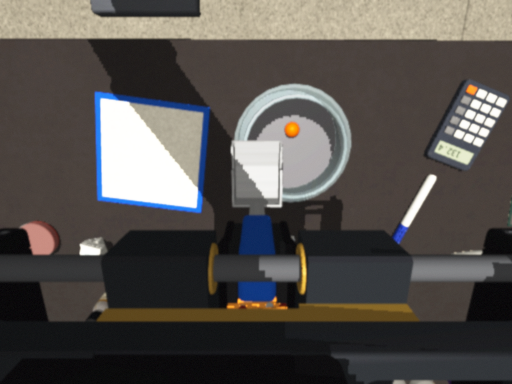

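View pics/g5.png

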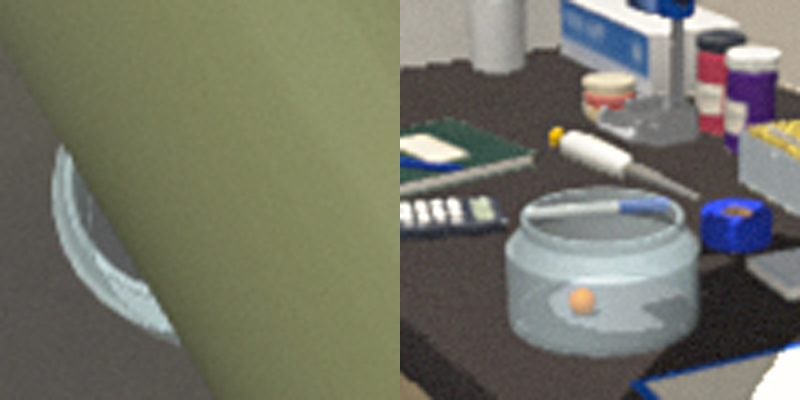

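Run:
```python
from h import *
w=read_camera("wrist")
b=masks_of("ball",w);print("ball",[(m["confidence"],cen(m),ray(w,*cen(m),.014)) for m in b[:2]])
im0=w["img"].astype(int);o=(im0[...,2]>170)&(im0[...,1]<150)&(im0[...,0]<90);o[200:]=0;o[:,:250]=0;o[:,350:]=0
ys,xs=np.nonzero(o);print(xs.mean(),ys.mean(),ray(w,xs.mean(),ys.mean(),.014))
a=np.linspace(0,2*np.pi,100)
im=cv2.resize(w["img"],None,fx=5,fy=5,interpolation=cv2.INTER_CUBIC)
for c,col in [((.514,.418),(0,0,255)),((.514,.4150),(0,255,0))]:
  for rr,z in [(.054,.08),(.066,.004),(.058,.08)]:
    u=proj(w,np.c_[c[0]+rr*np.cos(a),c[1]+rr*np.sin(a),0*a+z]);cv2.polylines(im,[np.round((u+.5)*5*16).astype(np.int32)],True,col,1,shift=4)
cv2.imwrite("pics/w5z.png",im[70*5:215*5-125,220*5:365*5])
```

```text
ball [(0.63, (np.float64(293.2241379310345), np.float64(128.132183908046)), array([0.49729971, 0.42058802, 0.014     ]))]
293.3628318584071 129.05309734513276 [0.49848195 0.4208133  0.014     ]
```

View pics/w5z.png

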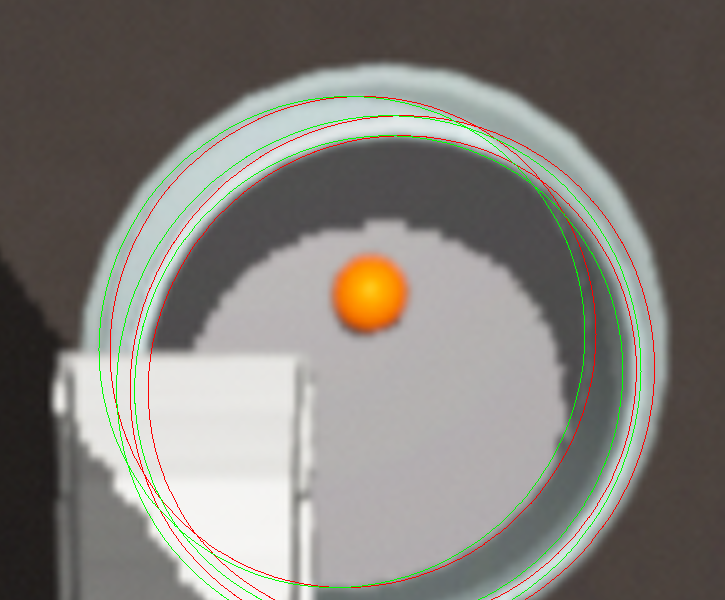

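Run:
```python
from h import *
pp,rr=plan(*tcp([.535,.419,.125],0,21),12,0)
```

```text
0 0.0045 0.0039 0.0022 0 -1.7 0; 0 0.0047 0.0039 0.0021 0 -1.7 0; 0 0.0046 0.004 0.002 0.1 -1.7 0; 0 0.0048 0.0039 0.0018 0 -1.7 0; 0 0.0047 0.0039 0.0017 0 -1.7 0; 0 0.0049 0.004 0.0015 0 -1.7 0; 0 0.0048 0.0039 0.0014 0 -1.7 0; 0 0.0049 0.0039 0.0013 0 -1.8 0; 0 0.005 0.0039 0.001 0 -1.7 0; 0 0.0049 0.004 0.001 0.1 -1.7 0; 0 0.005 0.0039 0.0008 0 -1.7 0; 0 0.0051 0.0039 0.0006 0 -1.7 -0.1
end [0.4926 0.4194 0.282 ] [-180.   21. -180.]
```

carry_out(increments="0 0.0045 0.004 0.002 0 -1.7 0; 0 0.0045 0.004 0.002 0 -1.7 0; 0 0.0045 0.004 0.002 0.1 -1.7 0; 0 0.005 0.004 0.002 0 -1.7 0; 0 0.005 0.004 0.002 0 -1.7 0; 0 0.005 0.004 0.0015 0 -1.7 0; 0 0.005 0.004 0.0015 0 -1.7 0; 0 0.005 0.004 0.0015 0 -1.7 0; 0 0.005 0.004 0.001 0 -1.7 0; 0 0.005 0.004 0.001 0.1 -1.7 0; 0 0.005 0.003 0.001 0 -1.7 0; 0 0.004 0.002 0 0 -1 0; 0 0 0 0 0 0 0")

```text
time_s: 10.88
tool_pos: [0.4869, 0.4205, 0.2796]
tool_rot: [179.9, 21.5, -179.9]
force: [0.2, -0.5, -1.0]
grip_width: 0.018
```

Run:
```python
from h import *
ss();st()
pp,rr=plan(*tcp([.535,.419,.045],0,21),12,0)
w=read_camera("wrist");s=read_camera("scene")
cv2.imwrite("pics/g6.png",np.hstack([cv2.resize(w["img"][50:250,150:400],(400,320)),cv2.resize(s["img"][100:210,160:270],(320,320),interpolation=cv2.INTER_CUBIC)]))
```

```text
scoop o [0.5306 0.4205 0.1229] yaw 0.1 tilt 21.47 lip [0.4956 0.4205 0.1177] F [ 0.2 -0.5 -1. ] M [0.02 0.59 0.  ] t 10.88 g 0.018
{'time_s': 10.875, 'tool_pos': [0.4869, 0.4205, 0.2796], 'tool_rot': [179.8872, 21.4691, -179.95], 'force': [0.248, -0.5413, -1.0446], 'wrist_torque': [0.0226, 0.5928, 0.0027], 'grip_width': 0.018, 'qpos': [-56.4851, 9.0389, 6.3872, 98.4808, 17.7752, 59.6036, 32.4673]}
0 0.0019 -0.0001 0.0062 0 0 0; 0 0.0019 -0.0001 0.0062 0 0.1 0; 0 0.002 -0.0001 0.0062 0 0 0; 0 0.0019 -0.0001 0.0061 0 0.1 0; 0 0.0019 -0.0001 0.0062 0.1 0 0; 0 0.0019 -0.0001 0.0062 0 0 0; 0 0.0019 -0.0001 0.0062 0 0.1 0; 0 0.0019 -0.0001 0.0062 0 0 0; 0 0.0019 -0.0001 0.0062 0 0.1 0; 0 0.0019 -0.0001 0.0062 0 0 0; 0 0.0018 -0.0001 0.0062 0 0 0; 0 0.0019 -0.0001 0.0062 0 0.1 0
end [0.4926 0.4194 0.2021] [ 180.    21.  -179.9]
```

View pics/g6.png

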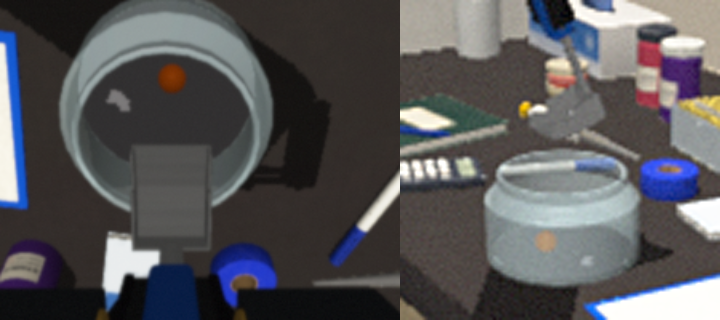

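carry_out(increments="0 0.002 0 0.006 0 0 0; 0 0.002 0 0.006 0 0 0; 0 0.002 -0.0005 0.006 0 0 0; 0 0.002 -0.0005 0.006 0 0 0; 0 0.002 0 0.006 0 0 0; 0 0.002 0 0.006 0 0 0; 0 0.002 0 0.006 0 0 0; 0 0.002 0 0.006 0 0 0; 0 0.002 0 0.006 0 0 0; 0 0.002 0 0.006 0 0 0; 0 0 0 0 0 0 0")

```text
time_s: 12.35
tool_pos: [0.4927, 0.4179, 0.2117]
tool_rot: [179.9, 21.5, 179.8]
force: [0.4, 0.2, -1.3]
grip_width: 0.018
```

Run:
```python
from h import *
ss()
pp,rr=plan(*tcp([.550,.4192,.018],0,21),8,0)
w=read_camera("wrist");s=read_camera("scene")
cv2.imwrite("pics/g7.png",np.hstack([cv2.resize(w["img"][50:250,150:400],(400,320)),cv2.resize(s["img"][120:210,170:260],(320,320),interpolation=cv2.INTER_CUBIC)]))
```

```text
scoop o [0.5363 0.4176 0.055 ] yaw -0.2 tilt 21.46 lip [0.5013 0.4176 0.0498] F [ 0.4  0.2 -1.3] M [0.03 0.59 0.03] t 12.35 g 0.018
0 -0.0001 0.0002 0.0049 0 0.1 0; 0 0 0.0002 0.005 0 0 0; 0 -0.0001 0.0002 0.0049 0 0.1 -0.1; 0 -0.0001 0.0003 0.005 0 0 0; 0 0 0.0002 0.0049 0 0.1 0; 0 -0.0001 0.0002 0.005 0 0 0; 0 -0.0001 0.0002 0.0049 0 0.1 0; 0 -0.0001 0.0002 0.005 0 0.1 0
end [0.5076 0.4196 0.175 ] [180.   21.  179.9]
```

View pics/g7.png

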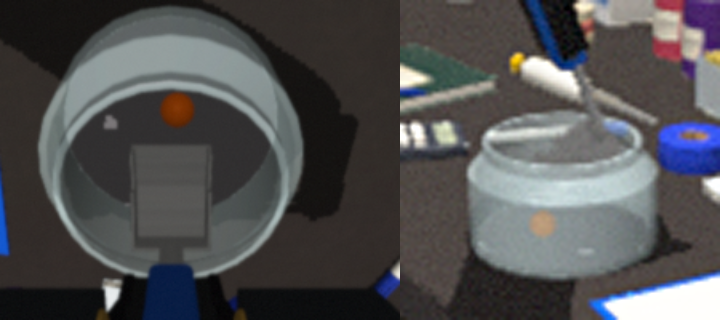

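carry_out(increments="0 0 0.0003 0.005 0 0 0; 0 0 0.0003 0.005 0 0 0; 0 0 0.0003 0.005 0 0 0; 0 0 0.0003 0.005 0 0 0; 0 0 0.0003 0.005 0 0 0; 0 0 0.0002 0.005 0 0 0; 0 0 0 0.003 0 0 0; 0 0 0 0 0 0 0")

```text
time_s: 13.45
tool_pos: [0.5062, 0.4202, 0.18]
tool_rot: [179.8, 21.5, 179.8]
force: [-0.6, 0.0, -1.3]
grip_width: 0.0174
```

Run:
```python
from h import *
ss()
pp,rr=plan(*tcp([.550,.4192,.0095],0,21),5,0)
w=read_camera("wrist");s=read_camera("scene")
cv2.imwrite("pics/g8.png",np.hstack([cv2.resize(w["img"][50:250,150:400],(400,320)),cv2.resize(s["img"][120:210,170:260],(320,320),interpolation=cv2.INTER_CUBIC)]))
```

```text
scoop o [0.5501 0.4201 0.0233] yaw -0.2 tilt 21.54 lip [0.5151 0.4202 0.0181] F [-0.6  0.  -1.3] M [ 0.06  0.56 -0.02] t 13.45 g 0.0174
0 0.0007 -0.0001 0.0026 0 0.1 0; 0 0.0008 -0.0002 0.0026 0 0.1 -0.1; 0 0.0007 -0.0001 0.0026 0 0.1 0; 0 0.0007 -0.0001 0.0026 0.1 0.1 0; 0 0.0007 -0.0001 0.0026 0 0.1 -0.1
end [0.5076 0.4196 0.1665] [-180.   21. -180.]
```

View pics/g8.png

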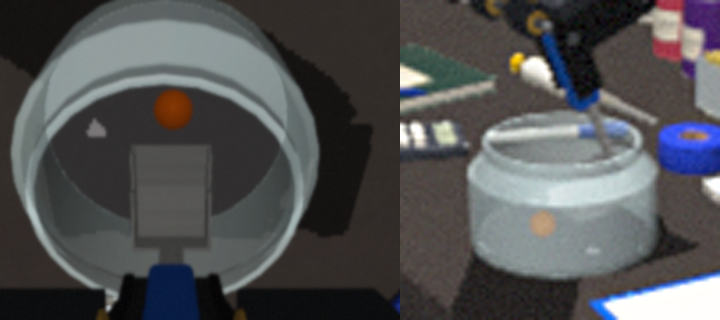

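carry_out(increments="0 0.001 -0.0002 0.0026 0 0 0; 0 0.001 -0.0002 0.0026 0 0 0; 0 0.001 0 0.0026 0 0 0; 0 0.001 0 0.002 0 0 0; 0 0 0 0 0 0 0")

```text
time_s: 14.18
tool_pos: [0.506, 0.4202, 0.1694]
tool_rot: [179.8, 21.6, 179.8]
force: [0.6, 0.4, -1.5]
grip_width: 0.018
```

Run:
```python
from h import *
ss()
```

```text
scoop o [0.55   0.4202 0.0128] yaw -0.2 tilt 21.57 lip [0.515  0.4203 0.0075] F [ 0.6  0.4 -1.5] M [0.09 0.57 0.04] t 14.18 g 0.018
```

carry_out(increments="0 0.0004 0 0.0012 0 0 0; 0 0.0004 0 0.0012 0 0 0; 0 0 0 0 0 0 0")

```text
time_s: 14.55
tool_pos: [0.5062, 0.4203, 0.1669]
tool_rot: [179.8, 21.6, 179.8]
force: [0.1, -0.3, -1.1]
grip_width: 0.0174
```

Run:
```python
from h import *
ss()
```

```text
scoop o [0.5502 0.4204 0.0103] yaw -0.2 tilt 21.58 lip [0.5152 0.4205 0.005 ] F [ 0.1 -0.3 -1.1] M [ 0.03  0.62 -0.03] t 14.55 g 0.0174
```

carry_out(increments="0 0.0003 0 0.001 0 0 0; 0 0 0 0 0 0 0")

```text
time_s: 14.8
tool_pos: [0.5064, 0.4203, 0.1658]
tool_rot: [179.8, 21.6, 179.8]
force: [0.1, -0.1, -1.2]
grip_width: 0.0174
```

Run:
```python
from h import *
ss()
w=read_camera("wrist");s=read_camera("scene")
cv2.imwrite("pics/g9.png",np.hstack([cv2.resize(w["img"][50:250,150:400],(400,320)),cv2.resize(s["img"][120:210,170:260],(320,320),interpolation=cv2.INTER_CUBIC)]))
```

```text
scoop o [0.5504 0.4204 0.0092] yaw -0.2 tilt 21.59 lip [0.5154 0.4205 0.0039] F [ 0.1 -0.1 -1.2] M [ 0.04  0.62 -0.01] t 14.8 g 0.0174
```

View pics/g9.png

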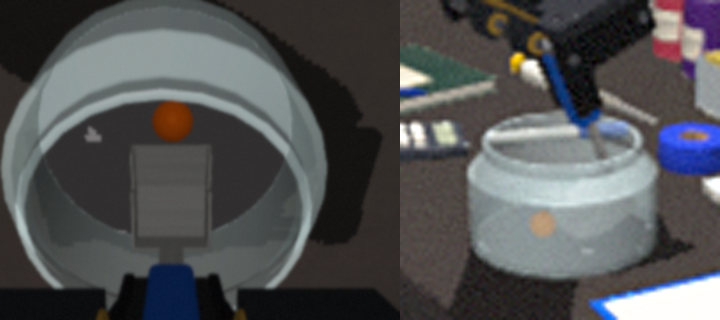

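carry_out(increments="0 0.0003 0 0.0008 0 0 0; 0 0 0 0 0 0 0")

```text
time_s: 15.15
tool_pos: [0.5066, 0.4205, 0.1654]
tool_rot: [179.7, 21.6, 179.8]
force: [-0.2, -0.0, -0.4]
grip_width: 0.0177
```

Run:
```python
from h import *
ss()
```

```text
scoop o [0.5506 0.4207 0.0088] yaw -0.2 tilt 21.62 lip [0.5156 0.4208 0.0035] F [-0.2 -0.  -0.4] M [-0.01  0.6   0.01] t 15.15 g 0.0177
```

carry_out(increments="0 0.0028 -0.0001 -0.0009 0 0 0; 0 0.0028 -0.0001 -0.0009 0 0 0; 0 0.0028 -0.0001 -0.0009 0 0 0; 0 0.0028 -0.0001 -0.0009 0 0 0")

```text
time_s: 15.65
tool_pos: [0.4948, 0.4203, 0.1653]
tool_rot: [179.7, 21.7, 179.8]
force: [-0.2, -0.8, -0.2]
grip_width: 0.0176
```

Run:
```python
from h import *
ss()
w=read_camera("wrist")
cv2.imwrite("pics/g10.png",cv2.resize(w["img"][50:250,150:400],(400,320)))
```

```text
scoop o [0.5392 0.4207 0.0088] yaw -0.2 tilt 21.71 lip [0.5042 0.4208 0.0035] F [-0.2 -0.8 -0.2] M [0.   0.38 0.06] t 15.65 g 0.0176
```

View pics/g10.png

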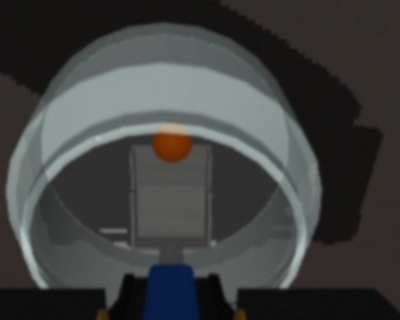

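carry_out(increments="0 0.0028 -0.0001 -0.0009 0 0 0; 0 0.0028 -0.0001 -0.0009 0 0 0; 0 0.0028 -0.0001 -0.0009 0 0 0; 0 0.0028 -0.0001 -0.0009 0 0 0; 0 0.0028 -0.0001 -0.0009 0 0 0; 0 0.0028 -0.0001 -0.0009 0 0 0")

```text
time_s: 16.45
tool_pos: [0.4767, 0.4203, 0.1653]
tool_rot: [179.6, 21.8, 179.8]
force: [0.5, -0.3, 0.2]
grip_width: 0.0178
```

Run:
```python
from h import *
ss()
w=read_camera("wrist")
cv2.imwrite("pics/g11.png",cv2.resize(w["img"][50:250,150:400],(400,320)))
```

```text
scoop o [0.5214 0.4209 0.0089] yaw -0.2 tilt 21.84 lip [0.4864 0.421  0.0035] F [ 0.5 -0.3  0.2] M [0.03 0.13 0.02] t 16.45 g 0.0178
```

View pics/g11.png

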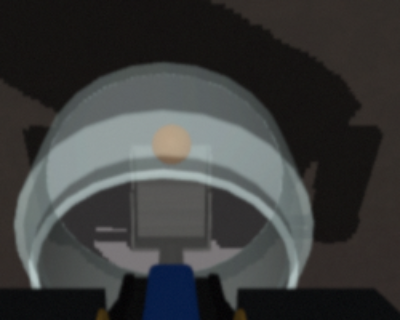

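carry_out(increments="0 0.0028 -0.0002 -0.001 0 0 0; 0 0.0028 -0.0002 -0.001 0 0 0; 0 0.0028 -0.0002 -0.001 0 0 0; 0 0.0028 -0.0002 -0.001 0 0 0; 0 0.0028 -0.0001 -0.001 0 0 0; 0 0.0028 -0.0001 -0.001 0 0 0")

```text
time_s: 17.25
tool_pos: [0.458, 0.4196, 0.1653]
tool_rot: [179.5, 21.9, 179.8]
force: [1.4, -0.2, 1.9]
grip_width: 0.0176
```

Run:
```python
from h import *
ss()
w=read_camera("wrist");s=read_camera("scene")
cv2.imwrite("pics/g12.png",np.hstack([cv2.resize(w["img"][50:250,150:400],(400,320)),cv2.resize(s["img"][120:210,170:260],(320,320),interpolation=cv2.INTER_CUBIC)]))
```

```text
scoop o [0.5029 0.4204 0.0089] yaw -0.2 tilt 21.92 lip [0.4679 0.4205 0.0035] F [ 1.4 -0.2  1.9] M [-0.01 -0.03  0.06] t 17.25 g 0.0176
```

View pics/g12.png

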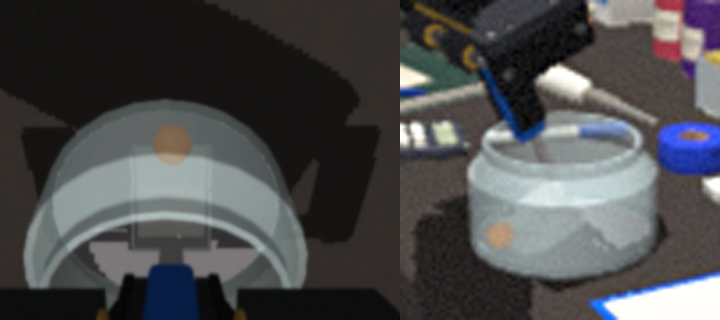

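carry_out(increments="0 0.0023 -0.0001 -0.001 0 0 0; 0 0.0023 -0.0001 -0.001 0 0 0; 0 0.0023 0 -0.001 0 0 0; 0 0.0023 0 -0.001 0 0 0")

```text
time_s: 17.85
tool_pos: [0.4473, 0.4192, 0.1652]
tool_rot: [179.5, 21.9, 179.8]
force: [0.8, 0.2, 0.9]
grip_width: 0.0178
```

Run:
```python
from h import *
ss()
w=read_camera("wrist");s=read_camera("scene")
cv2.imwrite("pics/g13.png",np.hstack([cv2.resize(w["img"][50:250,150:400],(400,320)),cv2.resize(s["img"][120:210,170:260],(320,320),interpolation=cv2.INTER_CUBIC)]))
```

```text
scoop o [0.4921 0.4199 0.0089] yaw -0.2 tilt 21.89 lip [0.4571 0.42   0.0034] F [0.8 0.2 0.9] M [0.03 0.04 0.04] t 17.85 g 0.0178
```

View pics/g13.png

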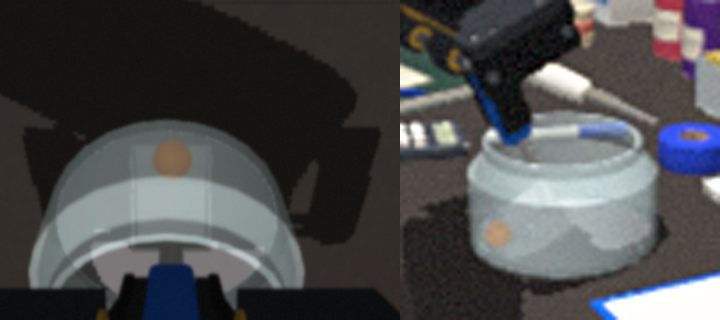

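carry_out(increments="0 0.0014 0 -0.0006 0 0 0; 0 0.0014 0 -0.0006 0 0 0; 0 0.0012 0 -0.0005 0 0 0; 0 0 0 0 0 0 0")

```text
time_s: 18.45
tool_pos: [0.4428, 0.419, 0.1653]
tool_rot: [179.6, 21.9, 179.8]
force: [1.5, 0.8, 0.5]
grip_width: 0.0177
```

Run:
```python
from h import *
ss()
w=read_camera("wrist");s=read_camera("scene")
cv2.imwrite("pics/g14.png",np.hstack([cv2.resize(w["img"][50:250,150:400],(400,320)),cv2.resize(s["img"][120:210,170:260],(320,320),interpolation=cv2.INTER_CUBIC)]))
```

```text
scoop o [0.4877 0.4197 0.0089] yaw -0.2 tilt 21.90 lip [0.4527 0.4198 0.0035] F [1.5 0.8 0.5] M [ 0.05 -0.02 -0.06] t 18.45 g 0.0177
```

View pics/g14.png

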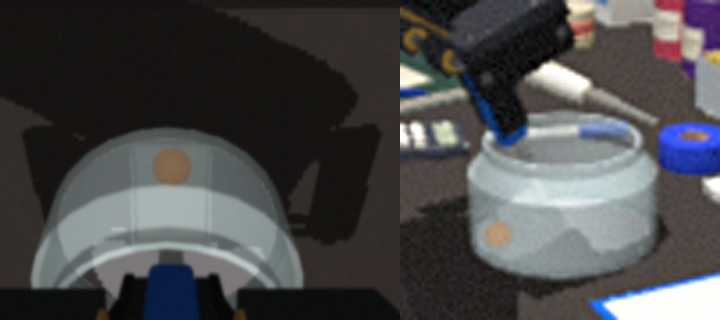

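carry_out(increments="0 0.001 0 -0.0004 0 0 0; 0 0.001 0 -0.0004 0 0 0; 0 0 0 0 0 0 0")

```text
time_s: 18.92
tool_pos: [0.4419, 0.4181, 0.1653]
tool_rot: [179.6, 22.0, 179.7]
force: [3.5, 0.2, -0.1]
grip_width: 0.0177
```

Run:
```python
from h import *
ss()
w=read_camera("wrist")
b=masks_of("ball",w); print([(m["confidence"],cen(m),ray(w,*cen(m),.0145)) for m in b[:2]])
cv2.imwrite("pics/g15.png",cv2.convertScaleAbs(cv2.resize(w["img"][100:220,200:320],(600,600),interpolation=cv2.INTER_CUBIC),alpha=1.8))
```

```text
scoop o [0.487  0.4187 0.009 ] yaw -0.3 tilt 21.98 lip [0.452  0.4188 0.0035] F [ 3.5  0.2 -0.1] M [ 0.14 -0.33 -0.1 ] t 18.93 g 0.0177
[(0.38, (np.float64(255.0518675455116), np.float64(184.89571563088512)), array([0.49088516, 0.41692735, 0.0145    ]))]
```

View pics/g15.png

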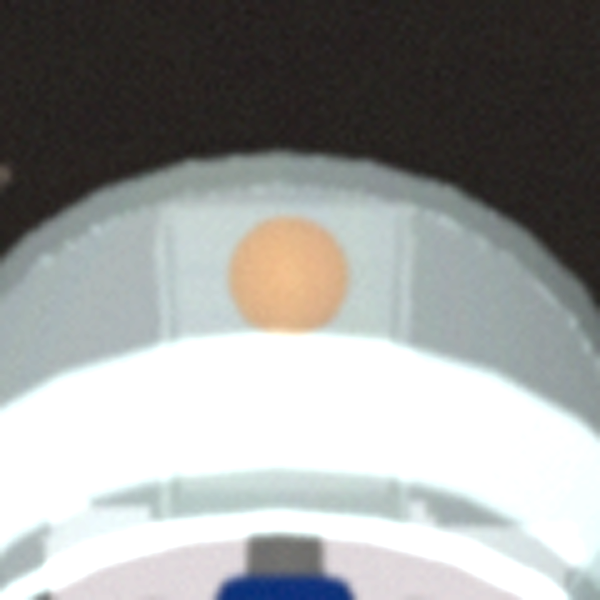

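```bash
cat >> h.py <<'E'
def lippath(lip1,tilt1,n,yaw=0,op=0):
    o,y0,t0,rs=scoop(); p0,r0=pose(); lip0=o+rs.apply([-.0345,0,.008]); pp,rr=p0,r0; rows=[]
    for i in range(1,n+1):
        f=i/n; t=t0+(tilt1-t0)*f; l=lip0+(np.array(lip1)-lip0)*f; yy=y0+(yaw-y0)*f
        rS=R.from_euler("z",yy,degrees=True)*R.from_euler("y",-t,degrees=True)
        pt,rt=tcp(l-rS.apply([-.0345,0,.008]),yy,t)
        sh=np.round(rr.inv().apply(pt-pp),4); tu=np.round((rr.inv()*rt).as_rotvec(degrees=True),1)
        pp=pp+rr.apply(sh); rr=rr*R.from_rotvec(tu,degrees=True)
        rows.append(" ".join(f"{x:g}" for x in [op,*(sh+0),*(tu+0)]))
    print("; ".join(rows));print("end",np.round(pp,4),np.round(rr.as_euler("xyz",degrees=True),1))
E
python3 - <<'E'
from h import *
lippath([.4540,.4180,.012],11,10)
E
```

```text
0 -0.0034 0.001 0.0003 0.4 1.1 0; 0 -0.0035 -0.0001 0.0003 0 1.1 0; 0 -0.0034 -0.0001 0.0003 0 1.1 -0.1; 0 -0.0034 0 0.0002 0 1.1 0; 0 -0.0034 -0.0001 0.0003 -0.1 1.1 0; 0 -0.0034 -0.0001 0.0002 0 1.1 -0.1; 0 -0.0033 -0.0001 0.0003 0 1.1 0; 0 -0.0034 0 0.0002 0 1.1 0; 0 -0.0033 -0.0001 0.0002 0 1.1 0; 0 -0.0033 -0.0001 0.0002 0 1.1 -0.1
end [0.4749 0.4184 0.1728] [ 180.   11. -180.]
```

carry_out(increments="0 -0.003 0 0.0002 0.1 1.1 0; 0 -0.0034 0 0.0002 0.1 1.1 0; 0 -0.0034 0 0.0002 0.1 1.1 0; 0 -0.0034 0 0.0002 0.1 1.1 0; 0 -0.0034 0 0.0002 0 1.1 0; 0 -0.0034 0 0.0002 0 1.1 0; 0 -0.0033 0 0.0002 0 1.1 0; 0 -0.0033 0 0.0002 0 1.1 0; 0 -0.0033 0 0.0002 0 1.1 0; 0 -0.0033 0 0.0002 0 1.1 0")

```text
time_s: 20.27
tool_pos: [0.4745, 0.4181, 0.1712]
tool_rot: [-179.9, 10.0, 179.8]
force: [2.5, -0.3, -3.1]
grip_width: 0.0177
```

Run:
```python
from h import *
ss()
w=read_camera("wrist");s=read_camera("scene")
cv2.imwrite("pics/g16.png",np.hstack([cv2.convertScaleAbs(cv2.resize(w["img"][90:240,180:330],(400,400)),alpha=1.8),cv2.resize(s["img"][120:210,170:260],(400,400),interpolation=cv2.INTER_CUBIC)]))
lippath([.4540,.4180,.020],-2,12)
```

```text
scoop o [0.4861 0.4174 0.0089] yaw -0.2 tilt 9.98 lip [0.4508 0.4175 0.0108] F [ 2.5 -0.3 -3.1] M [ 0.08 -0.3   0.03] t 20.27 g 0.0177
0 -0.003 -0.0002 0.0002 -0.1 1 0; 0 -0.0031 0 0.0002 0 1 0; 0 -0.003 0.0001 0.0002 0 1 -0.1; 0 -0.003 0.0001 0.0002 0 1 0; 0 -0.003 0.0001 0.0002 0 1 0; 0 -0.003 0 0.0001 0 1 0; 0 -0.003 0.0001 0.0002 0 1 0; 0 -0.0029 0.0001 0.0002 0 1 -0.1; 0 -0.003 0.0001 0.0001 0 1 0; 0 -0.0029 0 0.0002 0 1 0; 0 -0.0029 0.0001 0.0002 0 1 0; 0 -0.0029 0.0001 0.0001 0 1 0
end [0.5105 0.4184 0.1719] [-180.   -2.  180.]
```

View pics/g16.png

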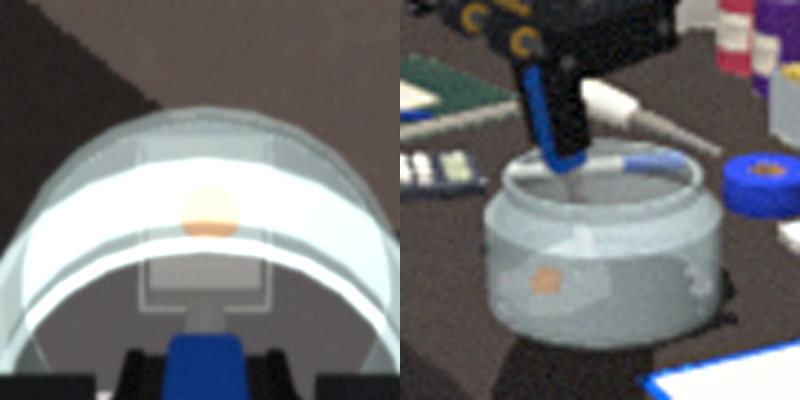

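carry_out(increments="0 -0.003 0 0.0001 0 1 0; 0 -0.003 0 0.0001 0 1 0; 0 -0.003 0 0.0001 0 1 0; 0 -0.003 0 0.0001 0 1 0; 0 -0.003 0 0.0001 0 1 0; 0 -0.003 0 0.0001 0 1 0; 0 -0.003 0 0.0001 0 1 0; 0 -0.003 0 0 0 1 0; 0 -0.003 0 0 0 1 0; 0 -0.003 0 0 0 1 0; 0 -0.002 0 0 0 0.7 0; 0 0 0 0 0 0 0")

```text
time_s: 21.88
tool_pos: [0.5074, 0.4183, 0.1726]
tool_rot: [-179.9, -1.6, 179.8]
force: [0.3, -0.8, -1.4]
grip_width: 0.0179
```

Run:
```python
from h import *
ss()
w=read_camera("wrist");s=read_camera("scene")
cv2.imwrite("pics/g17.png",np.hstack([cv2.convertScaleAbs(cv2.resize(w["img"][90:240,180:330],(400,400)),alpha=1.8),cv2.resize(s["img"][120:210,170:260],(400,400),interpolation=cv2.INTER_CUBIC)]))
plan(*tcp([.519,.418,.018],0,-2),10,0)
```

```text
scoop o [0.486  0.4176 0.0113] yaw -0.2 tilt -1.64 lip [0.4518 0.4177 0.0203] F [ 0.3 -0.8 -1.4] M [ 0.06 -0.05 -0.01] t 21.88 g 0.0179
0 -0.0034 0 -0.0007 0 0 0; 0 -0.0034 0 -0.0008 0 0.1 0; 0 -0.0035 0 -0.0007 0 0 0; 0 -0.0034 0 -0.0008 -0.1 0 -0.1; 0 -0.0034 0 -0.0007 0 0.1 0; 0 -0.0034 0 -0.0008 0 0 0; 0 -0.0034 0 -0.0008 0 0.1 0; 0 -0.0035 0 -0.0007 0 0 0; 0 -0.0034 -0.0001 -0.0008 0 0 0; 0 -0.0034 0 -0.0007 0 0.1 0
end [0.5413 0.4184 0.1791] [-180.   -2.  180.]
```

View pics/g17.png

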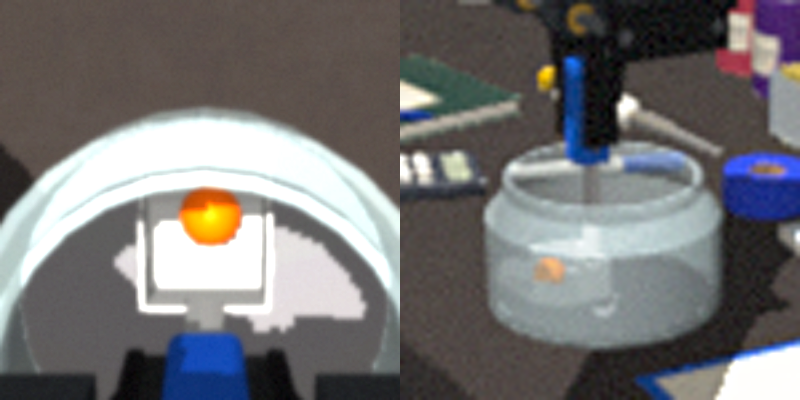

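carry_out(increments="0 -0.001 0 -0.0005 0 0 0; 0 -0.002 0 -0.0005 0 0.1 0; 0 -0.003 0 -0.0008 0 0 0; 0 -0.0033 0 -0.0008 0 0.1 0; 0 -0.0033 0 -0.0008 0 0 0; 0 -0.0033 0 -0.0008 0 0 0; 0 -0.0033 0 -0.0008 0 0 0; 0 -0.0033 0 -0.0008 0 0 0; 0 -0.0033 0 -0.0008 0 0 0; 0 -0.003 0 -0.0006 0 0 0; 0 -0.002 0 -0.0004 0 0 0; 0 -0.001 0 0 0 0 0; 0 0 0 0 0 0 0")

```text
time_s: 23.6
tool_pos: [0.5408, 0.4187, 0.1798]
tool_rot: [-179.9, -1.8, 179.9]
force: [-0.8, 0.2, -2.8]
grip_width: 0.0174
```

Run:
```python
from h import *
ss()
w=read_camera("wrist");s=read_camera("scene")
cv2.imwrite("pics/g18.png",np.hstack([cv2.convertScaleAbs(cv2.resize(w["img"][90:240,180:330],(400,400)),alpha=1.8),cv2.resize(s["img"][120:210,170:260],(400,400),interpolation=cv2.INTER_CUBIC)]))
plan(*tcp([.519,.418,.125],0,-2),18,0)
```

```text
scoop o [0.5189 0.418  0.0186] yaw -0.1 tilt -1.84 lip [0.4847 0.4181 0.0277] F [-0.8  0.2 -2.8] M [0.04 0.   0.05] t 23.6 g 0.0174
0 0.0002 0 -0.0059 0 0 0; 0 0.0001 -0.0001 -0.0059 0 0 0; 0 0.0002 0 -0.0059 0 0 0; 0 0.0001 0 -0.0059 0 0 0; 0 0.0002 -0.0001 -0.0059 0 0 0; 0 0.0001 0 -0.0059 0 0.1 0; 0 0.0002 0 -0.0059 0 0 0; 0 0.0002 0 -0.0059 -0.1 0 0; 0 0.0001 -0.0001 -0.0059 0 0 0; 0 0.0002 0 -0.0059 0 0 -0.1; 0 0.0002 0 -0.0059 0 0 0; 0 0.0001 0 -0.0059 0 0 0; 0 0.0002 0 -0.0059 0 0 0; 0 0.0002 -0.0001 -0.0059 0 0 0; 0 0.0001 0 -0.0059 0 0 0; 0 0.0002 0 -0.0059 0 0 0; 0 0.0001 0 -0.0059 0 0 0; 0 0.0002 0 -0.0059 0 0.1 0
end [0.5413 0.4184 0.2861] [-180.   -2. -180.]
```

View pics/g18.png

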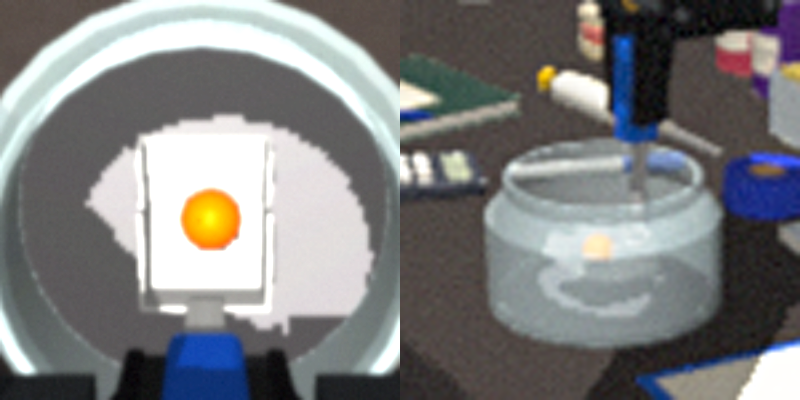

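carry_out(increments="0 0 0 -0.002 0 0 0; 0 0 0 -0.004 0 0 0; 0 0 0 -0.006 0 0 0; 0 0 0 -0.006 0 0 0; 0 0 0 -0.006 0 0 0; 0 0 0 -0.006 0 0 0; 0 0 0 -0.006 0 0 0; 0 0 0 -0.006 0 0 0; 0 0 0 -0.006 0 0 0; 0 0 0 -0.006 0 0 0; 0 0 0 -0.006 0 0 0; 0 0 0 -0.006 0 0 0; 0 0 0 -0.006 0 0 0; 0 0 0 -0.006 0 0 0; 0 0 0 -0.006 0 0 0; 0 0 0 -0.006 0 0 0; 0 0 0 -0.006 0 0 0; 0 0 0 -0.006 0 0 0; 0 0 0 -0.004 0 0 0; 0 0 0 -0.002 0 0 0")

```text
time_s: 26.2
tool_pos: [0.5443, 0.4192, 0.2962]
tool_rot: [-179.9, -1.8, 179.9]
force: [-0.2, 0.5, -2.1]
grip_width: 0.0177
```

Run:
```python
from h import *
ss()
w=read_camera("wrist");s=read_camera("scene")
cv2.imwrite("pics/g19.png",np.hstack([cv2.convertScaleAbs(cv2.resize(w["img"][90:240,180:330],(400,400)),alpha=1.8),cv2.resize(s["img"][90:210,160:280],(400,400),interpolation=cv2.INTER_CUBIC)]))
plan(*tcp([.535,.230,.13],0,0),20,0)
```

```text
scoop o [0.5225 0.4186 0.135 ] yaw -0.1 tilt -1.81 lip [0.4883 0.4186 0.1441] F [-0.2  0.5 -2.1] M [ 0.07 -0.12  0.02] t 26.2 g 0.0177
0 -0.0004 -0.0094 0.0002 0 -0.1 0; 0 -0.0004 -0.0095 0.0002 0 -0.1 0; 0 -0.0004 -0.0094 0.0002 0 -0.1 0; 0 -0.0004 -0.0094 0.0003 0 -0.1 0; 0 -0.0003 -0.0095 0.0002 0 -0.1 0; 0 -0.0004 -0.0094 0.0002 0 0 0; 0 -0.0004 -0.0095 0.0002 0 -0.1 0; 0 -0.0004 -0.0094 0.0002 0 -0.1 0; 0 -0.0004 -0.0094 0.0003 0 -0.1 0; 0 -0.0004 -0.0095 0.0002 0 -0.1 0; 0 -0.0004 -0.0094 0.0002 0 -0.1 0; 0 -0.0004 -0.0094 0.0002 0 -0.1 0; 0 -0.0004 -0.0095 0.0002 -0.1 -0.1 0; 0 -0.0003 -0.0094 0.0003 0 -0.1 -0.1; 0 -0.0004 -0.0095 0.0002 0 -0.1 0; 0 -0.0004 -0.0094 0.0002 0 0 0; 0 -0.0003 -0.0094 0.0002 0 -0.1 0; 0 -0.0004 -0.0095 0.0002 0 -0.1 0; 0 -0.0004 -0.0094 0.0002 0 -0.1 0; 0 -0.0003 -0.0095 0.0002 0 -0.1 0
end [0.5517 0.2304 0.2918] [ 180.   -0. -180.]
```

View pics/g19.png

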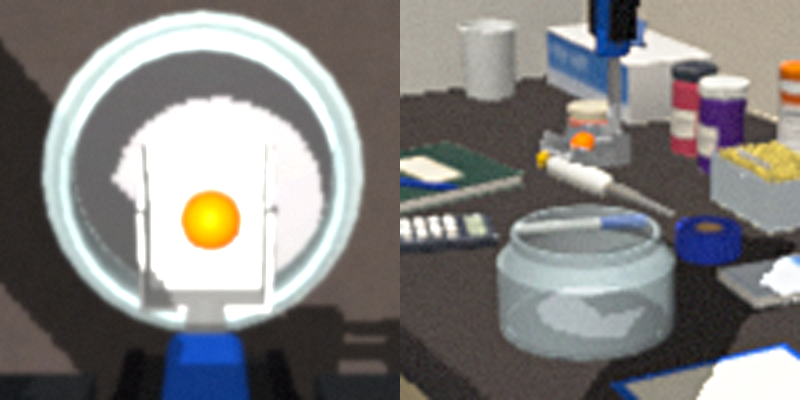

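carry_out(increments="0 0 -0.003 0 0 0 0; 0 0 -0.006 0 0 -0.1 0; 0 -0.0004 -0.009 0 0 -0.1 0; 0 -0.0004 -0.01 0 0 -0.1 0; 0 -0.0004 -0.011 0 0 -0.1 0; 0 -0.0004 -0.011 0 0 -0.1 0; 0 -0.0004 -0.011 0 0 -0.1 0; 0 -0.0004 -0.011 0 0 -0.1 0; 0 -0.0004 -0.011 0 0 -0.1 0; 0 -0.0004 -0.011 0 0 -0.1 0; 0 -0.0004 -0.011 0 0 -0.1 0; 0 -0.0004 -0.011 0 0 -0.1 0; 0 -0.0004 -0.011 0 0 -0.1 0; 0 -0.0004 -0.011 0 0 -0.1 0; 0 -0.0004 -0.011 0 0 -0.1 0; 0 0 -0.011 0 0 -0.1 0; 0 0 -0.01 0 0 -0.1 0; 0 0 -0.008 0 0 -0.1 0; 0 0 -0.005 0 0 0 0; 0 0 -0.002 0 0 0 0")

```text
time_s: 28.8
tool_pos: [0.5494, 0.2195, 0.2962]
tool_rot: [-179.9, -0.0, 179.8]
force: [0.6, -0.3, -1.9]
grip_width: 0.0175
```

Run:
```python
from h import *
ss()
w=read_camera("wrist");s=read_camera("scene")
cv2.imwrite("pics/g20.png",np.hstack([cv2.resize(w["img"][40:290,120:440],(512,400)),cv2.resize(s["img"][120:260,200:340],(288,400),interpolation=cv2.INTER_CUBIC)]))
plan(*tcp([.535,.2290,.03],0,0),18,0)
```

```text
scoop o [0.5327 0.2188 0.1344] yaw -0.2 tilt -0.00 lip [0.4982 0.2189 0.1424] F [ 0.6 -0.3 -1.9] M [0.05 0.   0.02] t 28.8 g 0.0175
0 -0.0001 0.0006 0.0058 0 0 0; 0 -0.0002 0.0005 0.0058 0 0 0; 0 -0.0001 0.0006 0.0058 0 0 0; 0 -0.0001 0.0005 0.0058 0 0 0; 0 -0.0001 0.0006 0.0058 0 0 0; 0 -0.0002 0.0005 0.0058 0 0 -0.1; 0 -0.0001 0.0006 0.0058 -0.1 0 0; 0 -0.0001 0.0005 0.0058 0 0 0; 0 -0.0001 0.0006 0.0058 0 0 0; 0 -0.0002 0.0005 0.0058 0 0 0; 0 -0.0001 0.0005 0.0058 0 0 0; 0 -0.0001 0.0006 0.0058 0 0 0; 0 -0.0001 0.0005 0.0058 0 0 0; 0 -0.0002 0.0006 0.0058 0 0 0; 0 -0.0001 0.0005 0.0058 0 0 0; 0 -0.0001 0.0006 0.0058 0 0 -0.1; 0 -0.0001 0.0005 0.0058 0 0 0; 0 -0.0002 0.0006 0.0058 0 0 0
end [0.5517 0.2294 0.1918] [-180.    0. -180.]
```

View pics/g20.png

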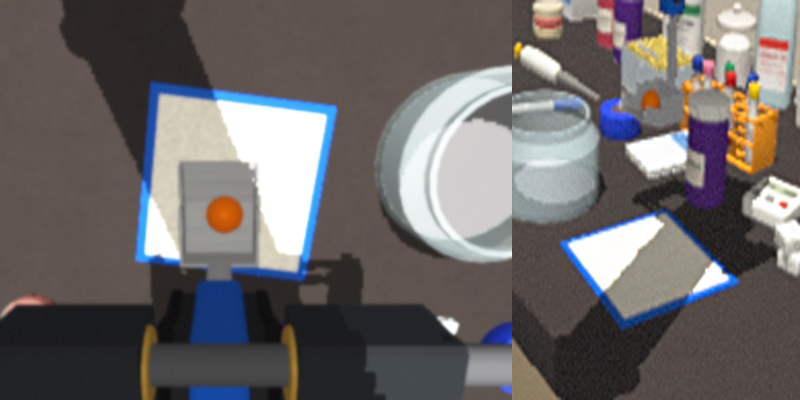

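carry_out(increments="0 0 0.0005 0.002 0 0 0; 0 0 0.0005 0.004 0 0 0; 0 0 0.0005 0.006 0 0 0; 0 0 0.0005 0.006 0 0 0; 0 0 0.0005 0.006 0 0 0; 0 0 0.0005 0.006 0 0 0; 0 0 0.0005 0.006 0 0 0; 0 0 0.0005 0.006 0 0 0; 0 0 0.0005 0.006 0 0 0; 0 0 0.0005 0.006 0 0 0; 0 0 0.0005 0.006 0 0 0; 0 0 0.0005 0.006 0 0 0; 0 0 0.0005 0.006 0 0 0; 0 0 0.0005 0.006 0 0 0; 0 0 0.0005 0.006 0 0 0; 0 0 0.0005 0.006 0 0 0; 0 0 0.0005 0.006 0 0 0; 0 0 0 0.004 0 0 0; 0 0 0 0.002 0 0 0; 0 0 0 0 0 0 0")

```text
time_s: 31.4
tool_pos: [0.5489, 0.2298, 0.186]
tool_rot: [-179.9, -0.1, 179.9]
force: [-0.6, -0.2, -1.7]
grip_width: 0.0176
```

Run:
```python
from h import *
ss();st()
w=read_camera("wrist");s=read_camera("scene")
cv2.imwrite("pics/g21.png",np.hstack([cv2.resize(w["img"][40:290,120:440],(512,400)),cv2.resize(s["img"][120:260,200:340],(288,400),interpolation=cv2.INTER_CUBIC)]))
```

```text
scoop o [0.532  0.229  0.0242] yaw -0.1 tilt -0.07 lip [0.4975 0.2291 0.0322] F [-0.6 -0.2 -1.7] M [ 0.04 -0.09  0.  ] t 31.4 g 0.0176
{'time_s': 31.4, 'tool_pos': [0.5489, 0.2298, 0.186], 'tool_rot': [-179.8545, -0.0734, 179.9384], 'force': [-0.5559, -0.207, -1.7222], 'wrist_torque': [0.0449, -0.091, 0.0037], 'grip_width': 0.0176, 'qpos': [-33.4602, 15.9799, 9.5482, 99.0016, -2.7668, 65.3812, 66.8229]}
```

View pics/g21.png

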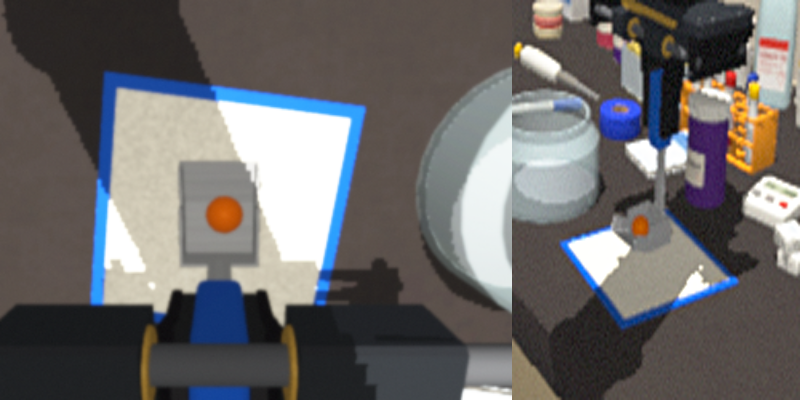

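carry_out(increments="0 0 0 0.002 0 0 0; 0 0 0 0.003 0 0 0; 0 0 0 0.003 0 0 0; 0 0 0 0.003 0 0 0; 0 0 0 0.003 0 0 0; 0 0 0 0.002 0 0 0; 0 0 0 0.001 0 0 0; 0 0 0 0 0 0 0")

```text
time_s: 32.5
tool_pos: [0.5491, 0.2299, 0.1682]
tool_rot: [-179.9, -0.0, 179.9]
force: [0.4, -0.3, -1.2]
grip_width: 0.0179
```

Run:
```python
from h import *
ss()
```

```text
scoop o [0.5323 0.2291 0.0065] yaw -0.1 tilt -0.03 lip [0.4978 0.2292 0.0145] F [ 0.4 -0.3 -1.2] M [ 0.01 -0.02  0.06] t 32.5 g 0.0179
```

carry_out(increments="0 0 0 0.001 0 0 0; 0 0 0 0.001 0 0 0; 0 0 0 0.0008 0 0 0; 0 0 0 0 0 0 0")

```text
time_s: 33.0
tool_pos: [0.5493, 0.2299, 0.1656]
tool_rot: [-179.9, -0.0, 179.9]
force: [0.3, -0.2, -1.6]
grip_width: 0.0176
```

Run:
```python
from h import *
ss()
```

```text
scoop o [0.5326 0.2292 0.0038] yaw -0.1 tilt -0.00 lip [0.4981 0.2293 0.0118] F [ 0.3 -0.2 -1.6] M [ 0.04 -0.04  0.04] t 33.0 g 0.0176
```

carry_out(increments="0 0 0 0.0008 0 0 0; 0 0 0 0.0006 0 0 0; 0 0 0 0 0 0 0")

```text
time_s: 33.38
tool_pos: [0.5494, 0.23, 0.1648]
tool_rot: [-179.9, 0.0, 179.9]
force: [0.2, 0.3, -1.4]
grip_width: 0.0178
```

Run:
```python
from h import *
ss()
```

```text
scoop o [0.5328 0.2294 0.003 ] yaw -0.1 tilt 0.03 lip [0.4983 0.2294 0.011 ] F [ 0.2  0.3 -1.4] M [ 0.07 -0.01 -0.07] t 33.38 g 0.0178
```

carry_out(increments="0 0 0 0.0006 0 0 0; 0 0 0 0.0005 0 0 0; 0 0 0 0 0 0 0")

```text
time_s: 33.75
tool_pos: [0.5495, 0.2299, 0.1648]
tool_rot: [-179.9, 0.0, 179.9]
force: [-1.0, -0.6, 0.8]
grip_width: 0.0176
```

Run:
```python
from h import *
ss()
```

```text
scoop o [0.533  0.2294 0.003 ] yaw -0.1 tilt 0.04 lip [0.4985 0.2294 0.011 ] F [-1.  -0.6  0.8] M [-0.11  0.32 -0.01] t 33.75 g 0.0176
```

carry_out(increments="0 0 0 0 0 0 0; 0 0 0 0 0 0 0; 0 0 0 0 0 0 0", force=4)

```text
time_s: 34.12
tool_pos: [0.5498, 0.2299, 0.1648]
tool_rot: [-179.9, 0.1, 179.9]
force: [-2.0, -1.1, 2.2]
grip_width: 0.0179
```

carry_out(increments="0.22 0 0 0 0 0 0; 0.23 0 0 0 0 0 0; 0.24 0 0 0 0 0 0; 0.26 0 0 0 0 0 0; 0.3 0 0 0 0 0 0; 0.4 0 0 0 0 0 0; 0.6 0 0 0 0 0 0; 0.8 0 0 0 0 0 0; 0.8 0 0 0 0 0 0; 0.8 0 0 0 0 0 0; 0.8 0 0 0 0 0 0; 0.8 0 0 0 0 0 0")

```text
time_s: 35.62
tool_pos: [0.5499, 0.2303, 0.164]
tool_rot: [-179.9, 0.1, 179.9]
force: [-0.4, 0.1, -0.2]
grip_width: 0.0693
```

Run:
```python
from h import *
ss()
w=read_camera("wrist");s=read_camera("scene")
cv2.imwrite("pics/g22.png",np.hstack([cv2.resize(w["img"][40:290,120:440],(512,400)),cv2.resize(s["img"][120:260,200:340],(288,400),interpolation=cv2.INTER_CUBIC)]))
```

```text
scoop o [0.5335 0.2297 0.0022] yaw -0.1 tilt 0.09 lip [0.4989 0.2298 0.0101] F [-0.4  0.1 -0.2] M [ 0.05 -0.02 -0.01] t 35.62 g 0.0693
```

View pics/g22.png

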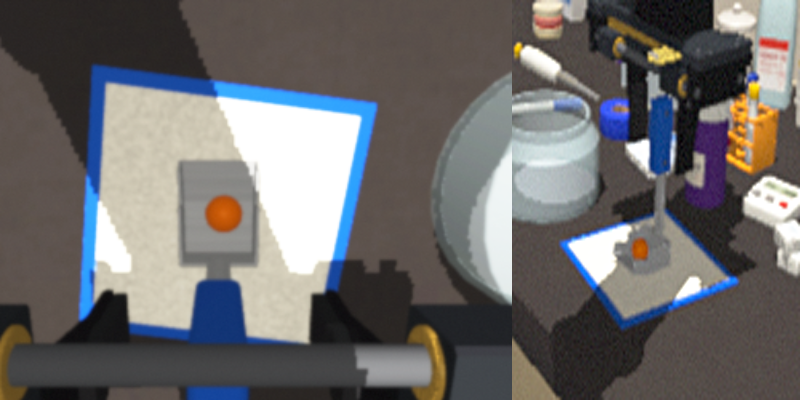

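Released, standing upright, ball in the bowl. Backing off straight up.

carry_out(increments="0.8 0 0 -0.003 0 0 0; 0.8 0 0 -0.006 0 0 0; 0.8 0 0 -0.01 0 0 0; 0.8 0 0 -0.01 0 0 0; 0.8 0 0 -0.012 0 0 0; 0.8 0 0 -0.015 0 0 0; 0.8 0 0 -0.015 0 0 0; 0.8 0 0 -0.015 0 0 0; 0.8 0 0 -0.015 0 0 0; 0.8 0 0 -0.015 0 0 0; 0.8 0 0 -0.01 0 0 0; 0.8 0 0 -0.005 0 0 0; 0.8 0 0 0 0 0 0; 0.8 0 0 0 0 0 0; 0.8 0 0 0 0 0 0; 0.8 0 0 0 0 0 0")

```text
time_s: 37.72
tool_pos: [0.5496, 0.2302, 0.3046]
tool_rot: [-180.0, 0.1, 179.9]
force: [-0.1, 0.3, -0.4]
grip_width: 0.0694
```

Run:
```python
from h import *
st()
w=read_camera("wrist");s=read_camera("scene")
for m in masks_of("ball",w)[:1]: print("ball",m["confidence"],ray(w,*cen(m),.014))
for m in masks_of("pad",w)[:1]: print("pad",ray(w,*cen(m),.003))
X=np.array([[-34.5,21,8],[-34.5,-21,8],[20,-21,22],[20,21,22]])/1e3
cv2.imwrite("pics/g23.png",np.hstack([cv2.resize(w["img"][40:290,120:440],(512,400)),cv2.resize(s["img"][120:260,200:340],(288,400),interpolation=cv2.INTER_CUBIC)]))
```

```text
{'time_s': 37.725, 'tool_pos': [0.5496, 0.2302, 0.3046], 'tool_rot': [-179.9578, 0.1169, 179.9284], 'force': [-0.0852, 0.3082, -0.35], 'wrist_torque': [0.0664, -0.0019, 0.0038], 'grip_width': 0.0694, 'qpos': [-33.8832, 11.3028, 9.9148, 90.6779, -1.888, 78.1008, 66.1578]}
ball 0.62 [0.5263062  0.23125019 0.014     ]
pad [0.52597327 0.2283631  0.003     ]
```

View pics/g23.png

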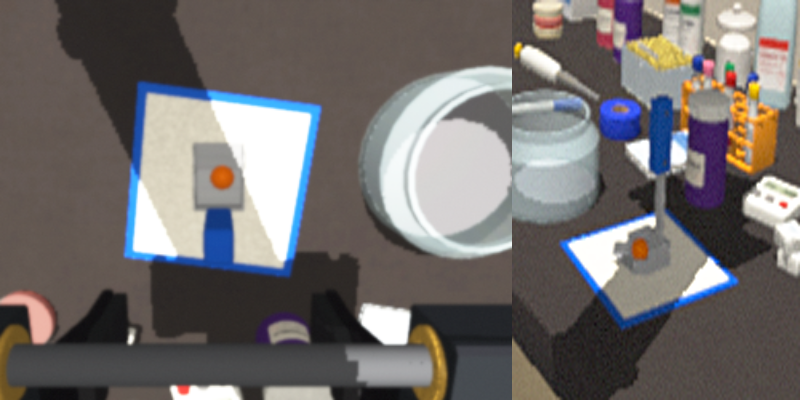

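The wrist picture shows the scoop upright near the middle of the pad, at about (218,175), with the ball in its bowl at (222,177). The gripper is clear of it. I'm handing in.

Run:
```python
from cell import *
print(sign_off())
```

```text
the job is handed in; nothing more can be done
None
```

The scoop is standing upright and released on the white pad, with the ball in its bowl. I handed the job in at about 38 s, against the 64 s limit; `sign_off` gives no verdict.

**What I did:**
1. Gripped the scoop by its blue handle at 60 N and put it into the jar tilted about 21.5° nose-down.
2. Set the lip lightly on the floor behind the ball and ran it to the near wall, where the ball climbed onto the ramp.
3. Turned the scoop upright beside the wall, moved it back under the mouth and lifted it out level. Its origin was at z = 0.135 m with the ball in the bowl.
4. Lowered it onto the pad until the force reading showed contact, opened the fingers slowly and backed off straight up.

**Last checks:**
- **Scoop:** at release its origin was about (0.533, 0.229), close to the pad centre I measured at (0.533, 0.228). It looked upright in both the wrist and scene pictures.
- **Ball:** in the wrist picture it lay in the bowl at about (0.526, 0.231), roughly 7 mm from the scoop's origin in plan.
- **Gripper:** 0.14 m above where it let go, with only about 0.5 N on the force reading.

**Disagreements:**
- The jar centre differed by 3 to 6 mm between the two fixed cameras. I used a value in between, checked against the wrist picture, and the scoop went in cleanly.
- The final wrist mask put the pad centre at x = 0.526, because the scoop and gripper hid part of the pad.
- The ball detector gave one wrong position while the glass was in the way, and I ignored it.

The finger-to-ball contact force is not something I could read. In every picture I looked at, the fingers stayed well above the ball.

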